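# Wedges back in the sloping tray, head to tail

### The job

Put the two beech wedges that lie on the bench back into the sloping blue tray, above the two already in it: each one lying flat on the tray floor and turned head to tail with its neighbour, so that thick and thin ends alternate. Set each one down flat on the slope before letting go of it, without dropping or tumbling it, then close the row up against the front lip so that all four make one solid rectangular block with no gaps between them. Leave the other things on the bench alone.

Things in the scene. Friction and masses are not known exactly. Their poses are not given: they have to be found in the camera images.
- tray: Sloping blue steel tray with grey floor, fixed on a stand, rising 28 degrees towards the robot's right. Origin: on the floor at the lip's inner face, half-way across. Axes: x up the slope, y along the lip away from the robot, z square off the floor. Floor 216 mm (x) by 168 mm between side walls; lip and side walls 32 mm high, 3 mm thick; upper end open. Wedges do not slide down it by themselves.
- tray_block (a point): Point on the tray floor at the middle of the block that the four closed-up wedges make: 160 mm along the lip (tray y) by 132 mm up the slope (tray x), from the lip up, 45 mm high. The wedges' middles are then 16.5, 49.5, 82.5 and 115.5 mm up the floor from the lip. Axes as for the tray.
- rack: The grey tube stand that carries the tray, fixed to the bench, 215 mm deep, 152 mm wide; origin on the bench under its middle, x away from its low front. The tray's lip is 50 mm above the bench at floor level, its upper end 151 mm.
- wedge_3_mid (a point): A loose beech wedge on its side on the bench: 160 mm long, 45 mm high, 50 mm across at the red thick end, 16 mm at the plain thin end, 33 mm at the middle; 0.14 to 0.22 kg. Point: its middle, half-way along, across and up (22.5 mm). Axes: x to the thick end along the straight side (16.5 mm off, at -y), y to the tapered side (slanting 12 degrees), z up off the face it lies on.
- wedge_4_mid (a point): The other loose beech wedge on the bench, the same as wedge_3 in size, same side up, turned its own way. Point: its middle, half-way along, across and up. Axes as for wedge_3_mid.
- wedge_1_mid (a point): The wedge already in the tray at the lip, same size as wedge_3: straight side to the lip, thick end towards the robot (tray -y). Point: its middle, half-way along, across and up. Axes as for wedge_3_mid.
- wedge_2_mid (a point): The wedge already in the tray above the first, turned the other way (thick end away from the robot, tray +y, tapered side to the first), left 3 to 10 mm short of closed up. Point: its middle, half-way along, across and up. Axes as for wedge_3_mid.
- wedge_1_thick (a point): Centre of the red thick end face of wedge_1.
- wedge_2_thick (a point): Centre of the red thick end face of wedge_2.
- wedge_3_thick (a point): Centre of the red thick end face of wedge_3.
- wedge_4_thick (a point): Centre of the red thick end face of wedge_4.
- screwdriver: Bystander: blue-handled screwdriver, 200 mm, loose on the bench; origin under its middle.
- spanner: Bystander: steel open-ended spanner, 190 mm, loose on the bench; origin under its middle.
- tape_roll: Bystander: roll of brown packing tape, 100 mm across, 48 mm high, loose on the bench; origin under its middle.
- spray_bottle: Bystander: white spray bottle, 60 mm across, 160 mm high, loose on the bench; origin under its middle.
- mallet: Bystander: rubber mallet with wooden handle, 270 mm, loose on the bench; origin under its middle.
- brush: Bystander: yellow-handled brush, 210 mm, loose on the bench; origin under its middle.
Not all that is in view belongs to the job. What is shaped like the part that bears wedge_3_mid but green is not meant.

How it is judged:
By the outcome, as a careful person would: the job done as asked, in the order asked, and still so for the second after the job is handed in, with the robot touching nothing.
It also fails if it takes over 64 s, if anything falls off the work surface, if the arm or the gripper's body presses on something with over 40 N, if the wrist force passes 120 N, or if a joint passes its speed limit or range.

### The arm

A 6-joint arm with a two-finger parallel gripper is mounted at the origin on the work surface. World frame = base frame: x ahead of the robot, y to its left, z up, the work surface at z = 0. Lengths are in mm, angles in rad, forces in N, time in s.
With the tool pointing down it reaches from about 350 to 975 mm from the base axis. Payload 7.1 kg.
Tool frame: the origin (TCP) lies on the centre line of the jaws, within the pads' length; the fingertips stand 25 mm ahead of it and the grasp point (between the pads) lies 6 mm ahead of it (ctrl.nose_length is the distance from the TCP to the fingertips, in mm); x points along the fingers, y is the direction in which the jaws open and shut, and the axes are right-handed (so a half turn about x gives the same grasp; the last joint's range is limited). The gripper opens to 88 mm and grips with 3 to 60 N. Pads are 20 mm wide; open, the fingers measure 115 mm over their backs; the gripper's body (75 mm by 178 mm) begins 61 mm behind the grasp point.
Start: joints at [1.223, 0.423, 1.63, -0, 1.089, -0.019], TCP at [201.785, 591.513, 247.675] pointing down, gripper open.
Joint ranges: [-3, 3], [-0.9, 2.11], [0.09, 2.58], [-1.31, 4.45], [0.11, 2.69], [-2.54, 2.54]. Speed limits (rad/s): [2.39, 2.39, 3.01, 3.14, 3.14, 3.14].

### API

Orientations are given as a rotation vector (axis times angle).
In Python, from workcell import ctrl gives the robot as it stands.
- The arm moves only by the tool arm_command, never from a script. Its argument "deltas" is a list of rows, each a list of 4 numbers: the shift along the tool's x, y, z in m, then the turn about the tool's x in rad. In form: [[tx, ty, tz, yaw], ...]. A call has 1 to 10 rows; each row shifts and turns the pose as measured when the row begins, along the tool's axes as they then stand; what a row does not reach is not made up. A row lasts 1/10 s, in which the tool goes at most 50 mm and 8.59 degrees, less where a joint would pass 70% of its speed; a pose out of reach is approached as far as the arm can. A call is refused whole if a number of a shift passes 0.05 or a number of a turn 0.15, either way. A call with a gripper value outside its range is refused whole. "hand" is the finger opening in m, from 0 to 0.0878, set as the call begins (left out, the last holds). The fingers move at their own pace and stop on an object; the grip force is fixed at half the most. Time passes only in rows, so rows that do not move let the fingers close. It gives the time, the measured TCP pose, the force and the opening at its end, in the units of the state.
- ctrl.get_obs(): the state, without advancing time (a new reading comes with each control period).
- ctrl.get_image(name): name is "side" or "top"; returns the picture (384x512x3 uint8, red, green, blue); there is no depth.
- ctrl.get_calibration(name): a dict with "fx", "fy", "cx", "cy" (pixels), "R" (3x3) and "t" (3): a world point X has camera coordinates R X + t. Camera axes: x right, y down, z forward; pixel columns grow to the right and rows downward; lengths in mm; the calibration is good to about 2 mm. A picture is of the moment at which its call begins. get_calibration takes no time and is no camera call.
- ctrl.close_job(): hands the job in, once; it reports no verdict.
The state is a dict: "t": time; "qpos": joint angles; "qvel": joint speeds; "joint_torque": joint torques, N m; "ee_pos": TCP position; "orientation": TCP orientation; "ft_force": force on the tool from outside, world axes, zero at the start; "moment": the same for the moment, N m; "width": finger opening in mm.
Only numpy, scipy, OpenCV 4.12 (cv2) and the standard library are available. Lean on these libraries where they do the work, as an engineer would, in place of code of your own. Each camera call takes 0.05 s, during which the arm holds its last target.

## Working session

There is one attempt and no reset: what is moved stays moved. The work goes in short steps, Python scripts to look and compute and a tool call to move; the robot and the scene stay as the last step left them, time stands still between calls to the robot, and variables do not carry over. Pictures are saved under pics/ and viewed, and the job is handed in when it is done.

Besides the shell and the picture viewer there is one more tool, called after "Emit:" as name(argument=value, ...), one argument or row to a line, values as JSON. arm_command: Moves the arm, as the interface text tells. Its arguments: {"type":"object","properties":{"deltas":{"type":"array","items":{"type":"array","items":{"type":"number"}}},"hand":{"type":"number"}},"required":["deltas"]}

```bash
mkdir -p pics; ls
python3 - <<'E'
from workcell import ctrl
import cv2
o=ctrl.get_obs(); print(o)
for n in("side","top"):
    im=ctrl.get_image(n); cv2.imwrite(f"pics/{n}0.png",im[:,:,::-1]); c=ctrl.get_calibration(n); print(n,c)
print(ctrl.nose_length)
E
```

```text
pics
{'t': 0.0, 'qpos': array([ 1.22298240e+00,  4.23843750e-01,  1.63069923e+00, -2.52492732e-05,
        1.08861184e+00, -1.89752114e-02]), 'qvel': array([ 0.00135109,  0.00168389,  0.00039163,  0.0008928 ,  0.00058878,
       -0.00080112]), 'joint_torque': array([ 1.57087987e-03, -5.44638026e+01, -2.73661512e+01,  6.45622099e-02,
        2.27061252e-02, -9.61307705e-05]), 'ee_pos': array([201.62639573, 591.02398674, 246.89623317]), 'orientation': array([ 0.25684491,  1.55561194, -0.25927306]), 'ft_force': array([-0.71547227, -0.08844657,  0.28922126]), 'moment': array([ 0.0614796 , -0.06339788, -0.0078485 ]), 'width': 87.97824376000463}
side {'fx': 366.7494775924846, 'fy': 366.7494775924846, 'cx': 256.791542608612, 'cy': 185.48359017042608, 'R': array([[ 0.88604853, -0.4634472 , -0.01160563],
       [-0.31497267, -0.58343901, -0.74859277],
       [ 0.34016204,  0.66694498, -0.66292848]]), 't': array([-425.6845251 ,  227.82573951, 1185.02591144])}
top {'fx': 366.57903492226296, 'fy': 366.57903492226296, 'cx': 259.26799893079203, 'cy': 188.69306660762092, 'R': array([[-0.08296541, -0.99655092,  0.0017311 ],
       [-0.97449589,  0.08076558, -0.20936736],
       [ 0.20850542, -0.0190572 , -0.97783552]]), 't': array([  25.07435777,  515.68835688, 1030.52612953])}
25.0
```

View pics/side0.png

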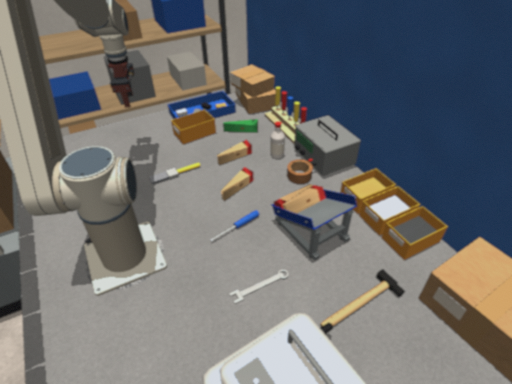

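View pics/top0.png

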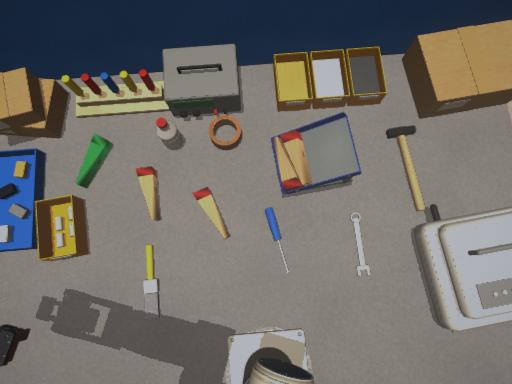

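Run:
```python
import cv2
s=cv2.imread("pics/side0.png");t=cv2.imread("pics/top0.png")
cv2.imwrite("pics/c1.png",cv2.resize(t[100:260,70:380],None,fx=2.5,fy=2.5,interpolation=cv2.INTER_CUBIC))
cv2.imwrite("pics/c2.png",cv2.resize(s[110:260,205:365],None,fx=4,fy=4,interpolation=cv2.INTER_CUBIC))
cv2.imwrite("pics/c3.png",cv2.resize(t[100:210,260:370],None,fx=5,fy=5,interpolation=cv2.INTER_CUBIC))
```

```text
(no output)
```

View pics/c1.png

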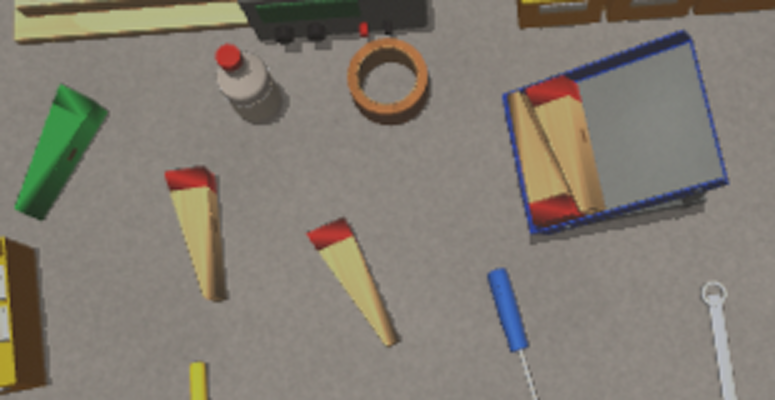

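View pics/c2.png

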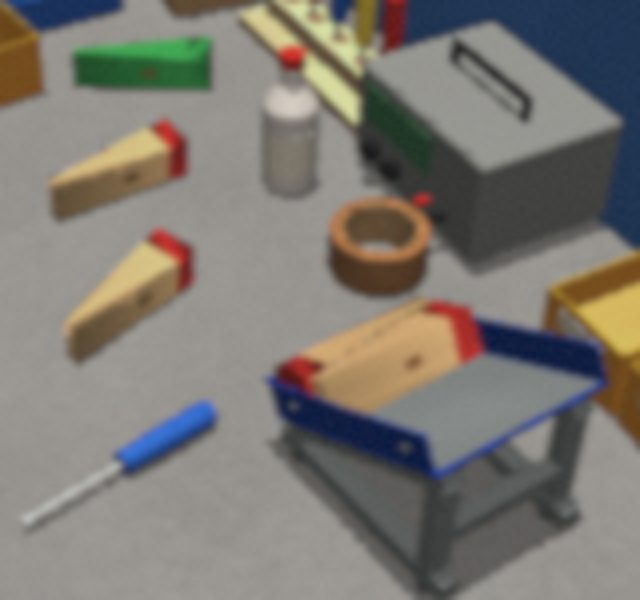

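View pics/c3.png

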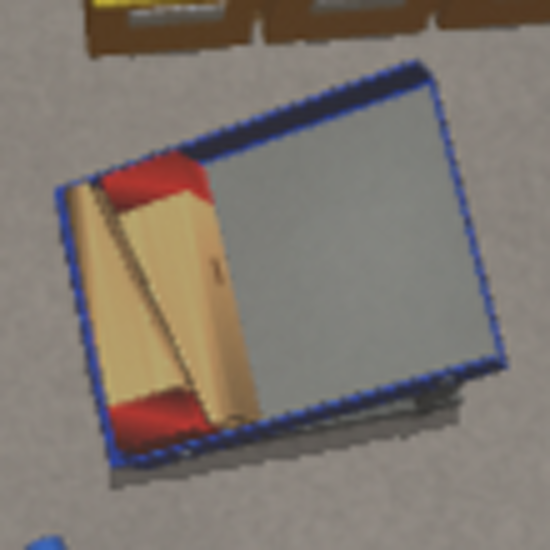

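Candidates: the beech wedges with red ends are at top px (149,193) and (211,213). The green one at (92,160) is the decoy. The crop confirms colours. Wedge_1 and wedge_2 are in the tray at about (287,162) and (300,158). Next I fit poses by silhouette.

```bash
cat > h.py <<'E'
import numpy as np, cv2
from scipy.optimize import minimize
from workcell import ctrl
CAL={n:ctrl.get_calibration(n) for n in("side","top")}
def proj(n,X):
    c=CAL[n];P=np.atleast_2d(X)@np.array(c["R"]).T+c["t"]
    return np.c_[c["fx"]*P[:,0]/P[:,2]+c["cx"],c["fy"]*P[:,1]/P[:,2]+c["cy"]]
def Rz(a):c,s=np.cos(a),np.sin(a);return np.array([[c,-s,0],[s,c,0],[0,0,1.]])
# wedge in own frame
W=np.array([[x,y,z] for z in(-22.5,22.5) for x,y in((80,-16.5),(80,33.5),(-80,-.5),(-80,-16.5))])
def trayT(p): # p: lip mid on floor world x,y, yaw of horizontal up-slope dir
    s=np.radians(28);u=np.array([np.cos(p[2]),np.sin(p[2]),0])
    x=u*np.cos(s)+[0,0,np.sin(s)];z=-u*np.sin(s)+[0,0,np.cos(s)];y=np.cross(z,x)
    return np.c_[x,y,z],np.array([p[0],p[1],50.])
def wmask(im):
    h=cv2.cvtColor(im,cv2.COLOR_RGB2HSV).astype(int);H,S,V=h[...,0],h[...,1],h[...,2]
    return (((H<28)|(H>168))&(S>75)&(V>50)).astype(np.uint8)
def hullmask(n,X,shape=(384,512),up=4):
    q=proj(n,X);h=cv2.convexHull(((q+.5)*up).astype(np.float32)).astype(np.int32)
    m=np.zeros((shape[0]*up,shape[1]*up),np.uint8);cv2.fillConvexPoly(m,h,1);return m
def tool():
    o=ctrl.get_obs();R=cv2.Rodrigues(np.array(o["orientation"]))[0];return o,R
E
python3 - <<'E'
from h import *
from scipy.optimize import minimize
ims={n:cv2.cvtColor(cv2.imread(f"pics/{n}0.png"),cv2.COLOR_BGR2RGB) for n in("side","top")}
rois={'A':{'top':(135,160,165,228),'side':(214,138,256,168)},'B':{'top':(190,183,232,243),'side':(217,164,258,204)}}
start={'A':(149,193),'B':(211,213)}
def back(n,uv,z):
    c=CAL[n];R=np.array(c["R"]);d=R.T@np.array([(uv[0]-c["cx"])/c["fx"],(uv[1]-c["cy"])/c["fy"],1]);o=-R.T@c["t"]
    return o+d*(z-o[2])/d[2]
for k in rois:
    p0=back('top',start[k],22.5);tgt={}
    for n,(a,b,c,d) in rois[k].items():
        m=np.zeros((384,512),np.uint8);m[b:d,a:c]=wmask(ims[n])[b:d,a:c]
        g=cv2.resize(m.astype(np.float32),None,fx=4,fy=4,interpolation=cv2.INTER_LINEAR);tgt[n]=(g>.5).astype(np.uint8)
        cv2.imwrite(f"pics/m_{k}_{n}.png",m*255)
    def cost(p,ns=('top','side')):
        X=W@Rz(p[2]).T+[p[0],p[1],22.5]
        s=0
        for n in ns:
            m=hullmask(n,X);s+=1-(m&tgt[n]).sum()/(m|tgt[n]).sum()
        return s
    for ns in (('top','side'),('top',),('side',)):
      best=None
      for a in np.arange(-.6,.61,.3):
        r=minimize(cost,[p0[0],p0[1],a],args=(ns,),method='Nelder-Mead',options=dict(initial_simplex=np.array([[p0[0],p0[1],a],[p0[0]+8,p0[1],a],[p0[0],p0[1]+8,a],[p0[0],p0[1],a+.15]]),xatol=.02,fatol=1e-5))
        if best is None or r.fun<best.fun:best=r
      print(k,ns,best.x.round(3),best.fun)
# tray: blue+ edges
p0=back('top',(278,175),60);print(p0)
for uv in ((272,138),(284,192)):print(back('top',uv,50+32*.88))
for uv in ((345,115),(361,172)):print(back('top',uv,151+32*.88))
E
```

```text
A ('top', 'side') [5.35923e+02 3.12728e+02 6.80000e-02] 0.2085465403926171
A ('top',) [5.35355e+02 3.12719e+02 5.80000e-02] 0.08720793936078763
A ('side',) [5.36314e+02 3.13444e+02 1.05000e-01] 0.11535960462999084
B ('top', 'side') [4.58212e+02 1.25679e+02 3.42000e-01] 0.30057721436609797
B ('top',) [4.58223e+02 1.25767e+02 3.41000e-01] 0.18219125787364
B ('side',) [4.58824e+02 1.28962e+02 3.56000e-01] 0.10841956726246471
[551.67368744 -76.46898665  60.        ]
[661.92452134 -67.91760189  78.16      ]
[495.32515475 -87.63820202  78.16      ]
[ 675.20669926 -265.69825363  179.16      ]
[ 512.1527035  -286.61677102  179.16      ]
```

Run:
```python
from h import *
from scipy.optimize import least_squares
ims={n:cv2.imread(f"pics/{n}0.png") for n in("side","top")}
# top rim corners model: lip +y, lip -y, upper +y, upper -y
M=np.array([[-3,87,32],[-3,-87,32],[216,87,32],[216,-87,32]])
ct=np.array([[271.7,138],[283.2,193],[345.5,113.0],[361,173]])
cs=np.array([[np.nan]*2,[205+270/4,110+380/4],[205+605/4,110+350/4],[np.nan]*2]);
cs[3]=[205+432/4,110+440/4]
def res(p):
    R,t=trayT(p);X=M@R.T+t
    r=np.r_[(proj('top',X)-ct).ravel(),(proj('side',X)-cs).ravel()*1];return r[~np.isnan(r)]
r=least_squares(res,[560,-76,-1.7],loss='soft_l1');print(r.x,res(r.x).round(1))
p=r.x;R,t=trayT(p)
A=np.array([[x,y,z] for x,y in((-3,87),(-3,-87),(216,-87),(216,87)) for z in(0,32)])
F=np.array([[0,84,0],[0,-84,0],[216,-84,0],[216,84,0]])
for n,roi in(("top",(70,100,380,260)),("side",(205,110,365,260))):
    u=5 if n=='side' else 2.5
    a,b,c,d=roi;im=cv2.resize(ims[n][b:d,a:c],None,fx=u,fy=u,interpolation=cv2.INTER_CUBIC)
    def dr(X,idx,col):
        q=((proj(n,X)-[a,b]+.5)*u).astype(int)
        for i,j in idx: cv2.line(im,q[i].tolist(),q[j].tolist(),col,1)
    dr(A@R.T+t,[(1,3),(3,5),(5,7),(7,1),(0,1),(2,3)],(0,255,255));dr(F@R.T+t,[(0,1),(1,2),(2,3),(3,0)],(0,255,0))
    for w in((535.7,312.8,.07),(458.3,126.5,.345)):
        dr(W@Rz(w[2]).T+[w[0],w[1],22.5],[(0,1),(1,2),(2,3),(3,0),(4,5),(5,6),(6,7),(7,4),(0,4),(1,5),(2,6),(3,7)],(255,0,0))
    for w in((16.5,-1),(49.5+6,1)):
        X=W@Rz(w[1]*np.pi/2).T+[w[0],0,22.5]
        dr(X@R.T+t,[(4,5),(5,6),(6,7),(7,4)],(255,0,255))
    cv2.imwrite(f"pics/ov_{n}.png",im)
```

```text
[ 580.23586638 -100.92622703   -1.47706368] [ 2.6 -1.1  2.2  0.1 -0.1 -0.9 -0.8 -0.2 -0.4  0.8 -0.6 -0.8 -1.8 -0.2]
```

View pics/ov_top.png

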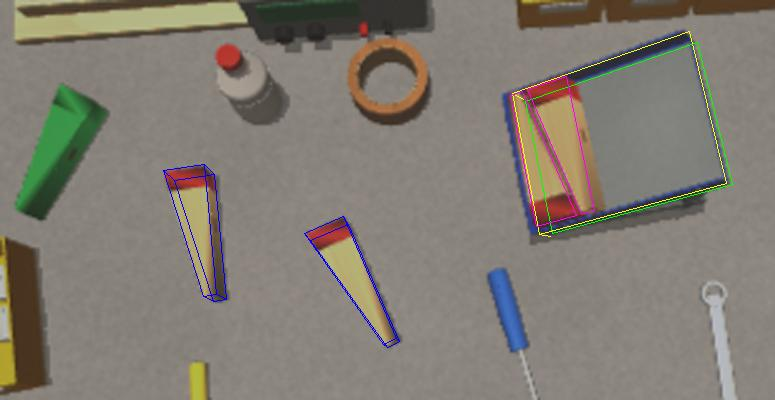

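View pics/ov_side.png

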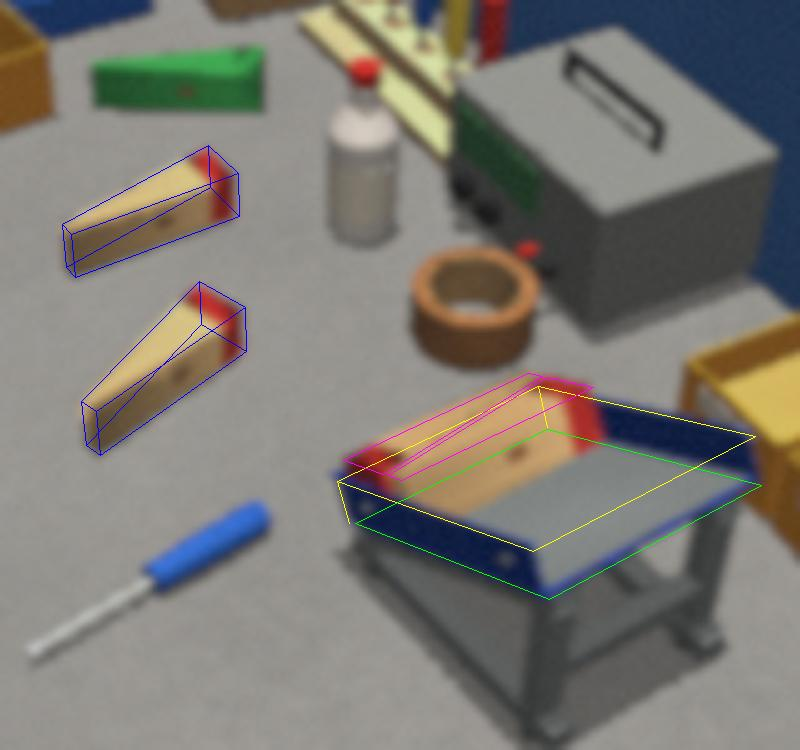

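Run:
```python
from h import *
ims={n:cv2.imread(f"pics/{n}0.png") for n in("side","top")}
rois={'top':(262,105,372,205),'side':(268,180,362,232)}
T={}
for n,(a,b,c,d) in rois.items():
    u=4
    im=cv2.resize(ims[n],None,fx=u,fy=u,interpolation=cv2.INTER_LINEAR)
    h=cv2.cvtColor(im,cv2.COLOR_BGR2HSV).astype(int)
    m=(h[...,0]>105)&(h[...,0]<135)&(h[...,1]>90);k=np.zeros(m.shape,np.uint8);k[b*u:d*u,a*u:c*u]=m[b*u:d*u,a*u:c*u]
    nn,l,st,_=cv2.connectedComponentsWithStats(k)
    for i in range(1,nn):
        if st[i,4]<200:k[l==i]=0
    pts=np.argwhere(k)[:,::-1];hh=cv2.convexHull(pts.astype(np.int32))
    g=np.zeros_like(k);cv2.fillConvexPoly(g,hh,1);T[n]=g
    vis=im.copy();vis[k>0]=(0,255,255);cv2.imwrite(f"pics/bm_{n}.png",vis[b*u:d*u,a*u:c*u])
A=np.array([[x,y,z] for x,y in((-3,87),(-3,-87),(216,-87),(216,87)) for z in(0,32)])
def cost(p,ns,free):
    R,t=trayT(p);t=t+[0,0,p[3] if free else 0];s=0
    for n in ns:
        m=hullmask(n,A@R.T+t);s+=1-(m&T[n]).sum()/(m|T[n]).sum()
    return s
for ns in(('top',),('side',),('top','side')):
    p0=np.array([580,-98,-1.46,0]);
    r=minimize(cost,p0,args=(ns,len(ns)==2),method='Nelder-Mead',options=dict(initial_simplex=np.array([p0,p0+[8,0,0,0],p0+[0,8,0,0],p0+[0,0,.1,0],p0+[0,0,0,5]]),xatol=.02,fatol=1e-5))
    print(ns,r.x.round(3),r.fun)
p=r.x;R,t=trayT(p);t[2]+=p[3]
F=np.array([[0,84,0],[0,-84,0],[216,-84,0],[216,84,0]])
for n,roi in(("top",(262,105,372,205)),("side",(260,170,370,262))):
    u=7
    a,b,c,d=roi;im=cv2.resize(ims[n][b:d,a:c],None,fx=u,fy=u,interpolation=cv2.INTER_CUBIC)
    def dr(X,idx,col):
        q=((proj(n,X)-[a,b]+.5)*u).astype(int)
        for i,j in idx: cv2.line(im,q[i].tolist(),q[j].tolist(),col,1)
    dr(A@R.T+t,[(1,3),(3,5),(5,7),(7,1),(0,1),(2,3)],(0,255,255));dr(F@R.T+t,[(0,1),(1,2),(2,3),(3,0)],(0,255,0))
    for w in((16.5,-1),(49.5+6,1)):
        X=W@Rz(w[1]*np.pi/2).T+[w[0],0,22.5]
        dr(X@R.T+t,[(4,5),(5,6),(6,7),(7,4)],(255,0,255))
    cv2.imwrite(f"pics/ov_{n}.png",im)
```

```text
('top',) [583.068 -94.822  -1.468   2.21 ] 0.04031321419204981
('side',) [ 580.559 -101.273   -1.479    3.905] 0.10008705664298356
('top', 'side') [585.328 -95.219  -1.471  -8.803] 0.13778556772374717
```

View pics/ov_top.png

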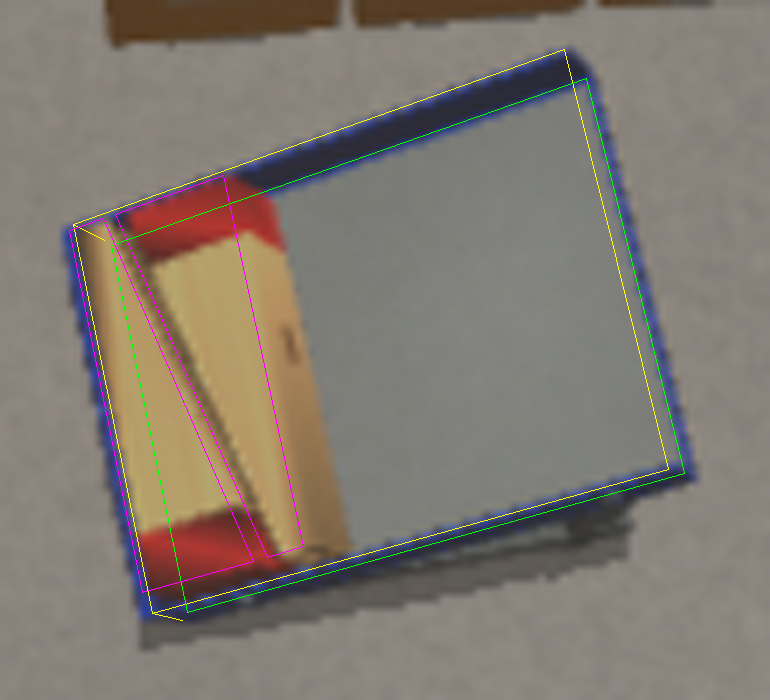

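View pics/ov_side.png

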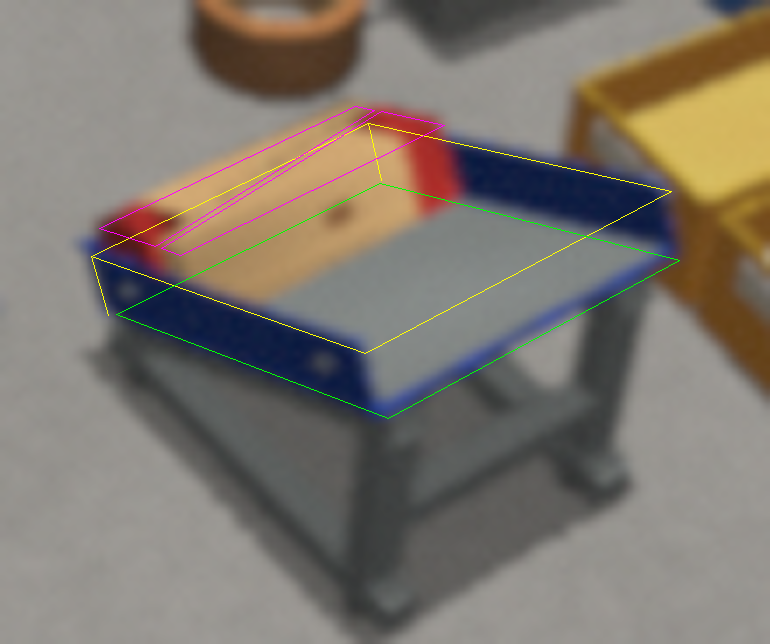

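```bash
cat >> h.py <<'E'
def st():
    o,R=tool();print("t%.2f pos"%o["t"],o["ee_pos"].round(1),"toolx",R[:,0].round(3),"tooly",R[:,1].round(3),"tilt%.2f"%np.degrees(np.arccos(-R[2,0])),"q",o["qpos"].round(3),"F",o["ft_force"].round(1),"M",o["moment"].round(2),"w%.1f"%o["width"])
    return o,R
E
python3 -c "
from h import *
o,R=st();print(R.round(3))
# want to go to (-60,600,250)
print(R.T@(np.array([-60,600,250])-o['ee_pos']))"
```

```text
t0.10 pos [201.6 591.1 247. ] toolx [-0.    -0.001 -1.   ] tooly [ 0.323  0.946 -0.001] tilt0.08 q [ 1.223  0.424  1.631 -0.     1.089 -0.019] F [-0.1 -0.5  0.1] M [ 0.01 -0.02 -0.01] w87.8
[[-0.     0.323  0.946]
 [-0.001  0.946 -0.323]
 [-1.    -0.001 -0.   ]]
[  -2.87938389  -76.08760758 -250.49907614]
```

Emit:
arm_command(
  deltas=[
    [0,0,0,0],
    [0,0,0,0],
  ],
)

```text
t: 0.3
ee_pos: [201.5, 590.7, 246.2]
orientation: [0.256, 1.556, -0.26]
ft_force: [-0.3, -0.9, -0.2]
width: 87.4
```

Emit:
arm_command(
  deltas=[
    [0,-0.015,-0.05,0],
    [0,-0.015,-0.05,0],
    [0,-0.015,-0.05,0],
    [0,-0.05,-0.05,0],
    [0,-0.05,-0.05,0],
    [0,-0.05,0,0],
    [0,-0.05,0,0],
    [0,-0.05,0,0],
  ],
)

```text
t: 1.1
ee_pos: [-93.6, 414.1, 245.2]
orientation: [0.265, 1.556, -0.261]
ft_force: [-0.3, 0.4, -0.2]
width: 87.9
```

```bash
python3 -c "
from h import *
o,R=st()"
```

```text
t1.10 pos [-93.6 414.1 245.2] toolx [-0.001  0.003 -1.   ] tooly [0.329 0.944 0.002] tilt0.17 q [1.765e+00 1.250e-01 2.055e+00 1.000e-03 9.580e-01 5.290e-01] F [-0.3  0.4 -0.2] M [-0.01  0.06  0.01] w87.9
```

Emit:
arm_command(
  deltas=[
    [0,-0.047,0.016,0],
    [0,-0.047,0.016,0],
    [0,-0.047,0.016,0],
    [0,-0.047,0.016,0],
    [0,-0.047,0.016,0],
  ],
)

```text
t: 1.6
ee_pos: [-95.2, 164.1, 243.3]
orientation: [0.265, 1.557, -0.262]
ft_force: [-0.9, 0.3, 0.6]
width: 87.9
```

```bash
python3 -c "
from h import *
o,R=st()"
```

```text
t1.60 pos [-95.2 164.1 243.3] toolx [-0.002  0.002 -1.   ] tooly [0.329 0.944 0.002] tilt0.18 q [ 2.033e+00 -3.400e-01  2.450e+00  1.000e-03  1.029e+00  7.970e-01] F [-0.9  0.3  0.6] M [ 0.    0.05 -0.  ] w87.9
```

Emit:
arm_command(
  deltas=[
    [0,0.02,0.04,-0.145],
    [0,0.02,0.045,-0.145],
    [0,0.02,0.045,-0.145],
    [-0.001,0.01,0.05,0],
    [-0.001,0,0.05,0],
    [-0.001,-0.02,0.045,0],
    [-0.001,-0.02,0.045,0],
    [-0.001,-0.025,0.04,0],
    [-0.001,-0.03,0.035,0],
    [-0.001,-0.035,0.03,0],
  ],
)

```text
t: 2.6
ee_pos: [168.4, 95.2, 248.4]
orientation: [0.071, 1.569, -0.052]
ft_force: [0.1, -0.4, 0.1]
width: 87.9
```

```bash
python3 -c "
from h import *
o,R=st()"
```

```text
t2.60 pos [168.4  95.2 248.4] toolx [ 0.002  0.012 -1.   ] tooly [0.078 0.997 0.012] tilt0.70 q [ 0.438 -0.345  2.439  0.012  1.041 -1.06 ] F [ 0.1 -0.4  0.1] M [ 0.04 -0.07  0.07] w87.9
```

Emit:
arm_command(
  deltas=[
    [-0.02,-0.035,0.03,-0.1],
    [-0.02,-0.035,0.03,-0.1],
    [-0.02,-0.045,0.01,0],
    [-0.02,-0.045,0,0],
    [-0.02,-0.045,0,0],
    [-0.02,-0.045,0,0],
    [-0.02,-0.045,-0.01,0],
    [-0.01,-0.045,-0.02,0],
    [-0.01,-0.045,-0.02,0],
    [-0.01,-0.045,-0.02,0],
  ],
)

```text
t: 3.6
ee_pos: [200.5, -276.7, 395.7]
orientation: [-0.029, 1.592, 0.001]
ft_force: [0.5, -0.8, -0.1]
width: 87.8
```

```bash
python3 -c "
from h import *
o,R=st()"
```

```text
t3.60 pos [ 200.5 -276.7  395.7] toolx [-0.021 -0.018 -1.   ] tooly [-0.019  1.    -0.017] tilt1.57 q [-0.956 -0.205  2.    -0.028  1.344 -2.54 ] F [ 0.5 -0.8 -0.1] M [ 0.03 -0.05  0.07] w87.8
```

Emit:
arm_command(
  deltas=[
    [0,-0.03,0,0.15],
    [0,-0.03,0.004,0.15],
    [0,-0.029,0.008,0.15],
    [0,-0.027,0.012,0.15],
    [0,-0.025,0.016,0.15],
    [0,-0.022,0.02,0.15],
    [0,-0.019,0.023,0.15],
    [0,-0.015,0.026,0.15],
    [0,-0.011,0.028,0.15],
    [0,-0.007,0.029,0.15],
  ],
)

```text
t: 4.6
ee_pos: [199.1, -588.9, 402.4]
orientation: [1.119, 1.252, -1.165]
ft_force: [0.4, -0.2, 0.5]
width: 87.9
```

```bash
python3 -c "
from h import *
o,R=st()"
```

```text
t4.60 pos [ 199.1 -588.9  402.4] toolx [-0.02  -0.019 -1.   ] tooly [ 0.996  0.091 -0.021] tilt1.58 q [-1.253  0.281  1.477 -0.025  1.371 -1.339] F [ 0.4 -0.2  0.5] M [-0.09  0.02  0.02] w87.9
```

Emit:
arm_command(
  deltas=[
    [0,-0.013,0.034,0.15],
    [0,-0.008,0.035,0.15],
    [0,-0.002,0.036,0.15],
    [0,0.003,0.036,0.15],
    [0,0.008,0.035,0.15],
    [0,0.014,0.034,0.15],
    [0,0.018,0.031,0.15],
    [0,0.023,0.028,0.15],
    [0,0.027,0.024,0.15],
    [0,0.03,0.02,0.15],
  ],
)

```text
t: 5.6
ee_pos: [97.8, -947.9, 407.7]
orientation: [2.109, 0.158, -2.152]
ft_force: [1.1, -1.0, -0.0]
width: 87.7
```

```bash
python3 -c "
from h import *
o,R=st()"
```

```text
t5.60 pos [  97.8 -947.9  407.7] toolx [-0.019 -0.016 -1.   ] tooly [ 0.161 -0.987  0.012] tilt1.42 q [-1.474  0.96   0.336 -0.021  1.832 -0.071] F [ 1.1 -1.  -0. ] M [-0.07  0.16  0.  ] w87.7
```

Now overreach outward (+tool y) to see whether the tool tilts.

Emit:
arm_command(
  deltas=[
    [0,0.05,0,0],
    [0,0.05,0,0],
    [0,0.05,0,0],
    [0,0.05,0,0],
  ],
)

```text
t: 6.0
ee_pos: [109.3, -1016.1, 354.6]
orientation: [2.075, 0.06, -2.114]
ft_force: [0.7, 0.6, 0.4]
width: 88.2
```

```bash
python3 -c "
from h import *
o,R=st()"
```

```text
t6.00 pos [  109.3 -1016.1   354.6] toolx [-0.011 -0.099 -0.995] tooly [ 0.155 -0.983  0.096] tilt5.71 q [-1.469  1.14   0.088 -0.022  1.817 -0.06 ] F [0.7 0.6 0.4] M [-0.01  0.13  0.04] w88.2
```

Emit:
arm_command(
  deltas=[
    [-0.03,0.05,0,0],
    [-0.03,0.05,0,0],
    [-0.03,0.05,0,0],
    [-0.03,0.05,0,0],
  ],
)

```text
t: 6.4
ee_pos: [120.1, -1025.6, 427.0]
orientation: [2.017, -0.068, -2.046]
ft_force: [0.4, 0.2, -0.0]
width: 87.8
```

```bash
python3 -c "
from h import *
o,R=st()"
```

```text
t6.40 pos [  120.1 -1025.6   427. ] toolx [ 0.003 -0.221 -0.975] tooly [ 0.155 -0.963  0.219] tilt12.76 q [-1.46   1.073  0.086 -0.022  1.761 -0.052] F [ 0.4  0.2 -0. ] M [0.03 0.14 0.  ] w87.8
```

Run:
```python
from h import *
D=[(1.223,.424,1.631,1.089,201.6,591.1,247.0),(1.765,.125,2.055,.958,-93.6,414.1,245.2),(2.033,-.34,2.45,1.029,-95.2,164.1,243.3),(.438,-.345,2.439,1.041,168.4,95.2,248.4),(-.956,-.205,2.0,1.344,200.5,-276.7,395.7),(-1.253,.281,1.477,1.371,199.1,-588.9,402.4),(-1.474,.96,.336,1.832,97.8,-947.9,407.7),(-1.469,1.14,.088,1.817,109.3,-1016.1,354.6),(-1.46,1.073,.086,1.761,120.1,-1025.6,427.0)]
A=[];b=[]
for q1,q2,q3,q5,x,y,z in D:
    s=q2+q3;w=s+q5
    A.append([1,np.sin(q2),np.sin(s),np.cos(s),np.sin(w),0]);b.append(np.hypot(x,y))
    A.append([0,np.cos(q2),np.cos(s),-np.sin(s),np.cos(w),1]);b.append(z)
p,r,_,_=np.linalg.lstsq(np.array(A),np.array(b),rcond=None);print("a L1 L2 e Lt h",p.round(1),(np.array(A)@p-b).round(1))
c=CAL['side'];R=np.array(c['R']);o=-R.T@c['t'];print('cam',o)
for uv in((30,130),(80,125),(140,105),(220,82)):
    d=R.T@np.array([(uv[0]-c["cx"])/c["fx"],(uv[1]-c["cy"])/c["fy"],1])
    print(uv,(o+d*(0-o[2])/d[2]).round(),(o+d*(300-o[2])/d[2]).round())
```

```text
a L1 L2 e Lt h [2.000e-01 5.628e+02 4.849e+02 7.730e+01 2.849e+02 3.128e+02] [-0.3 -0.2  0.3  0.3 -0.1 -0.1 -0.3 -0.1  0.3  0.1  0.3  0.1 -0.1  0.2
 -0.2 -0.1  0.1 -0.1]
cam [  45.8351927  -854.70696163  951.19579379]
(30, 130) [-235.  972.    0.] [-146.  396.  300.]
(80, 125) [-17. 903.   0.] [  3. 349. 300.]
(140, 105) [290. 957.   0.] [213. 385. 300.]
(220, 82) [764. 999.   0.] [537. 414. 300.]
```

```bash
cat >> h.py <<'E'
def back(n,uv,z):
    c=CAL[n];R=np.array(c["R"]);d=R.T@np.array([(uv[0]-c["cx"])/c["fx"],(uv[1]-c["cy"])/c["fy"],1]);o=-R.T@c["t"]
    return o+d*(z-o[2])/d[2]
def Rx(a):c,s=np.cos(a),np.sin(a);return np.array([[1,0,0],[0,c,-s],[0,s,c]])
def plan(wps,yaw=0,step=48,rmax=.14,sag=0.0,p=None,R=None,dec=3):
    """wps world mm; yaw total turn about tool x, spread over the path"""
    o,R0=tool();p=o["ee_pos"] if p is None else p;R=R0 if R is None else R
    L=[np.linalg.norm(np.subtract(b,a)) for a,b in zip([p]+list(wps[:-1]),wps)]
    N=[max(1,int(np.ceil(l/step))) for l in L];n=sum(N)
    if abs(yaw)/rmax>n: f=abs(yaw)/rmax/n;N=[int(np.ceil(k*f)) for k in N];n=sum(N)
    y=yaw/n;rows=[];q=np.array(p,float)
    for k,w in zip(N,wps):
        w=np.array(w,float)
        for i in range(k):
            d=(w-q)/(k-i);q=q+d;l=R.T@(d+[0,0,sag])/1000
            rows.append([round(v,dec)+0 for v in l]+[round(y,3)]);R=R@Rx(y)
    print(n);
    import json
    for i in range(0,n,10):print(json.dumps(rows[i:i+10]))
    return rows
def ang():
    o,R=tool();return np.arctan2(R[1,1],R[0,1])
E
python3 - <<'E'
from h import *
for z in(0,100,200):print(back('top',(430,330),z).round(),back('top',(425,225),z).round())
plan([(60,-650,300),(38,-370,130)],yaw=-1.5)
E
```

```text
[  73. -474.    0.] [ 373. -513.    0.]
[  92. -431.  100.] [ 366. -467.  100.]
[ 112. -388.  200.] [ 358. -421.  200.]
16
[[0.005, -0.044, 0.0, -0.094], [0.005, -0.044, -0.004, -0.094], [0.005, -0.044, -0.008, -0.094], [0.005, -0.043, -0.012, -0.094], [0.005, -0.041, -0.016, -0.094], [0.005, -0.039, -0.02, -0.094], [0.005, -0.037, -0.024, -0.094], [0.005, -0.035, -0.027, -0.094], [0.005, -0.032, -0.03, -0.094], [0.015, -0.027, -0.036, -0.094]]
[[0.015, -0.023, -0.038, -0.094], [0.015, -0.02, -0.04, -0.094], [0.015, -0.016, -0.042, -0.094], [0.015, -0.012, -0.043, -0.094], [0.015, -0.008, -0.044, -0.094], [0.015, -0.004, -0.044, -0.094]]
```

Run:
```python
from h import *
plan([(60,-650,380),(32,-320,320),(30,-290,120)],yaw=-1.5)
```

```text
21
[[-0.005, -0.048, 0.0, -0.071], [-0.005, -0.048, -0.003, -0.071], [-0.005, -0.047, -0.007, -0.071], [-0.005, -0.047, -0.01, -0.071], [-0.005, -0.046, -0.013, -0.071], [-0.005, -0.045, -0.017, -0.071], [-0.005, -0.043, -0.02, -0.071], [-0.005, -0.042, -0.023, -0.071], [-0.002, -0.034, -0.025, -0.071], [-0.002, -0.032, -0.028, -0.071]]
[[-0.002, -0.03, -0.03, -0.071], [-0.002, -0.027, -0.032, -0.071], [-0.002, -0.025, -0.034, -0.071], [-0.002, -0.023, -0.035, -0.071], [-0.002, -0.02, -0.037, -0.071], [-0.002, -0.017, -0.038, -0.071], [0.038, -0.004, -0.014, -0.071], [0.038, -0.003, -0.014, -0.071], [0.038, -0.002, -0.014, -0.071], [0.038, -0.001, -0.015, -0.071]]
[[0.038, 0.0, -0.015, -0.071]]
```

Emit:
arm_command(
  deltas=[
    [-0.005,-0.048,0.0,-0.071],
    [-0.005,-0.048,-0.003,-0.071],
    [-0.005,-0.047,-0.007,-0.071],
    [-0.005,-0.047,-0.01,-0.071],
    [-0.005,-0.046,-0.013,-0.071],
    [-0.005,-0.045,-0.017,-0.071],
    [-0.005,-0.043,-0.02,-0.071],
    [-0.005,-0.042,-0.023,-0.071],
    [-0.002,-0.034,-0.025,-0.071],
    [-0.002,-0.032,-0.028,-0.071],
  ],
)

```text
t: 7.4
ee_pos: [79.3, -599.1, 399.2]
orientation: [1.538, 0.478, -1.732]
ft_force: [-0.2, -0.6, -0.5]
width: 87.6
```

Emit:
arm_command(
  deltas=[
    [-0.002,-0.03,-0.03,-0.071],
    [-0.002,-0.027,-0.032,-0.071],
    [-0.002,-0.025,-0.034,-0.071],
    [-0.002,-0.023,-0.035,-0.071],
    [-0.002,-0.02,-0.037,-0.071],
    [-0.002,-0.017,-0.038,-0.071],
  ],
)

```text
t: 8.0
ee_pos: [67.2, -348.3, 350.3]
orientation: [1.19, 0.762, -1.503]
ft_force: [0.8, 0.5, 0.7]
width: 87.8
```

Run:
```python
from h import *
st()
plan([(30,-290,120)],yaw=-.4)
```

```text
t8.00 pos [  67.2 -348.3  350.3] toolx [ 0.018 -0.328 -0.944] tooly [ 0.956 -0.272  0.112] tilt19.19 q [-1.377 -0.31   2.209 -0.058  0.912 -1.054] F [0.8 0.5 0.7] M [0.12 0.1  0.01] w87.8
6
[[0.033, -0.013, -0.019, -0.067], [0.033, -0.012, -0.02, -0.067], [0.033, -0.01, -0.02, -0.067], [0.033, -0.009, -0.021, -0.067], [0.033, -0.007, -0.022, -0.067], [0.033, -0.006, -0.022, -0.067]]
```

Emit:
arm_command(
  deltas=[
    [0.033,-0.013,-0.019,-0.067],
    [0.033,-0.012,-0.02,-0.067],
    [0.033,-0.01,-0.02,-0.067],
    [0.033,-0.009,-0.021,-0.067],
    [0.033,-0.007,-0.022,-0.067],
    [0.033,-0.006,-0.022,-0.067],
  ],
)

```text
t: 8.6
ee_pos: [31.3, -303.8, 145.3]
orientation: [0.839, 0.981, -1.273]
ft_force: [0.1, -4.9, 4.1]
width: 87.9
```

Run:
```python
from h import *
st()
plan([(25,-200,120)],yaw=-.2)
```

```text
t8.60 pos [  31.3 -303.8  145.3] toolx [ 0.026 -0.371 -0.928] tooly [ 0.992  0.124 -0.022] tilt21.85 q [-1.51   0.071  2.582  0.035  0.107 -1.672] F [ 0.1 -4.9  4.1] M [-0.29  0.06  0.07] w87.9
3
[[-0.005, 0.002, -0.035, -0.067], [-0.005, 0.005, -0.035, -0.067], [-0.005, 0.007, -0.035, -0.067]]
```

Emit:
arm_command(
  deltas=[
    [-0.01,0.002,-0.035,-0.067],
    [-0.01,0.005,-0.035,-0.067],
  ],
)

```text
t: 8.8
ee_pos: [34.8, -299.8, 136.3]
orientation: [0.753, 1.079, -1.18]
ft_force: [-0.6, -0.2, -0.3]
width: 87.6
```

Run:
```python
from h import *
st()
plan([(25,-200,120)],yaw=-.2)
```

```text
t8.80 pos [  34.8 -299.8  136.3] toolx [ 0.021 -0.344 -0.939] tooly [ 0.966  0.25  -0.07 ] tilt20.15 q [-1.488  0.103  2.579 -0.068  0.108 -1.687] F [-0.6 -0.2 -0.3] M [0.04 0.03 0.03] w87.6
3
[[-0.006, 0.006, -0.033, -0.067], [-0.006, 0.008, -0.032, -0.067], [-0.006, 0.01, -0.032, -0.067]]
```

Run:
```python
from h import *
plan([(25,-240,190)],yaw=-.0,step=30)
```

```text
3
[[-0.024, 0.001, -0.013, -0.0], [-0.024, 0.001, -0.013, -0.0], [-0.024, 0.001, -0.013, -0.0]]
```

Emit:
arm_command(
  deltas=[
    [-0.025,0.001,-0.02,0],
    [-0.025,0.001,-0.02,0],
    [-0.01,0.001,-0.03,0],
    [-0.01,0.001,-0.03,0],
  ],
)

```text
t: 9.2
ee_pos: [16.5, -231.0, 212.7]
orientation: [0.777, 1.11, -1.161]
ft_force: [-0.2, 0.2, 0.6]
width: 87.9
```

Run:
```python
from h import *
st()
```

```text
t9.20 pos [  16.5 -231.   212.7] toolx [ 0.018 -0.307 -0.951] tooly [ 0.964  0.257 -0.065] tilt17.94 q [-1.574 -0.349  2.578  0.034  0.6   -1.87 ] F [-0.2  0.2  0.6] M [0.1  0.03 0.02] w87.9
```

Emit:
arm_command(
  deltas=[
    [0.01,0.005,-0.04,0],
    [0.01,0.005,-0.04,0],
    [0.01,0.005,-0.04,0],
  ],
)

```text
t: 9.5
ee_pos: [0.0, -181.0, 236.8]
orientation: [0.8, 1.137, -1.142]
ft_force: [-0.2, -1.2, -0.0]
width: 87.9
```

Run:
```python
from h import *
st()
```

```text
t9.50 pos [   0.  -181.   236.8] toolx [ 0.016 -0.273 -0.962] tooly [ 0.963  0.263 -0.059] tilt15.89 q [-1.729 -0.569  2.579  0.077  0.862 -2.047] F [-0.2 -1.2 -0. ] M [0.07 0.1  0.02] w87.9
```

Run:
```python
from h import *
plan([(10,-272,150)],yaw=-.4,step=45)
o,R=tool();R=R@Rx(-.4)
d=R.T@np.array([0,.045,-.02]);print(d)
```

```text
3
[[0.036, -0.003, 0.021, -0.133], [0.036, -0.006, 0.021, -0.133], [0.036, -0.009, 0.02, -0.133]]
[ 0.00693234  0.03029592 -0.03819817]
```

Emit:
arm_command(
  deltas=[
    [0.036,-0.003,0.021,0],
    [0.036,-0.003,0.021,0],
    [0.036,-0.003,0.021,0],
    [0.009,0.012,-0.046,0],
    [0.009,0.012,-0.046,0],
    [0.009,0.012,-0.046,0],
  ],
)

```text
t: 10.1
ee_pos: [7.2, -254.7, 176.8]
orientation: [0.794, 1.139, -1.159]
ft_force: [-0.3, -0.3, 0.7]
width: 87.8
```

Run:
```python
from h import *
st()
```

```text
t10.10 pos [   7.2 -254.7  176.8] toolx [ 0.003 -0.281 -0.96 ] tooly [ 0.965  0.254 -0.072] tilt16.33 q [-1.602 -0.143  2.581  0.028  0.419 -1.893] F [-0.3 -0.3  0.7] M [ 0.08  0.03 -0.  ] w87.8
```

Emit:
arm_command(
  deltas=[
    [0.02,0.011,-0.04,0],
    [0.02,0.011,-0.04,0],
    [0.02,0.011,-0.04,0],
    [0.02,0.011,-0.04,0],
    [0.02,0.011,-0.04,0],
  ],
)

```text
t: 10.6
ee_pos: [20.2, -237.4, 140.7]
orientation: [0.889, 1.229, -1.104]
ft_force: [0.8, -0.3, -0.8]
width: 88.0
```

Run:
```python
from h import *
st()
```

```text
t10.60 pos [  20.2 -237.4  140.7] toolx [-0.009 -0.158 -0.987] tooly [ 0.965  0.258 -0.05 ] tilt9.09 q [-1.515  0.01   2.581 -0.046  0.394 -1.738] F [ 0.8 -0.3 -0.8] M [0.04 0.07 0.01] w88.0
```

Emit:
arm_command(
  deltas=[
    [0.022,0.011,-0.04,0],
    [0.022,0.011,-0.04,0],
    [0.024,0.011,-0.04,0],
    [0.024,0.011,-0.04,0],
    [0.024,0.011,-0.04,0],
  ],
)

```text
t: 11.1
ee_pos: [60.5, -215.7, 63.5]
orientation: [0.98, 1.336, -1.056]
ft_force: [-0.5, -0.7, -0.0]
width: 88.0
```

Run:
```python
from h import *
st()
```

```text
t11.10 pos [  60.5 -215.7   63.5] toolx [-0.04  -0.027 -0.999] tooly [ 0.966  0.256 -0.045] tilt2.74 q [-1.293  0.365  2.58  -0.246  0.188 -1.311] F [-0.5 -0.7 -0. ] M [-0.   -0.01  0.01] w88.0
```

Run:
```python
from h import *
im=ctrl.get_image("side");cv2.imwrite("pics/s1.png",im[:,:,::-1])
for uv in((20,280),(60,200),(40,330),(120,330)):print(uv,back('side',uv,0).round())
print(proj('side',[[-180,-120,50],[-180,-120,0],[-300,-200,0]]))
```

```text
(20, 280) [-305.   60.    0.]
(60, 200) [-159.  382.    0.]
(40, 330) [-262. -144.    0.]
(120, 330) [ -68. -246.    0.]
[[ 64.4055659  300.55951422]
 [ 70.71899432 310.05682509]
 [ 25.51960717 355.03599498]]
```

View pics/s1.png

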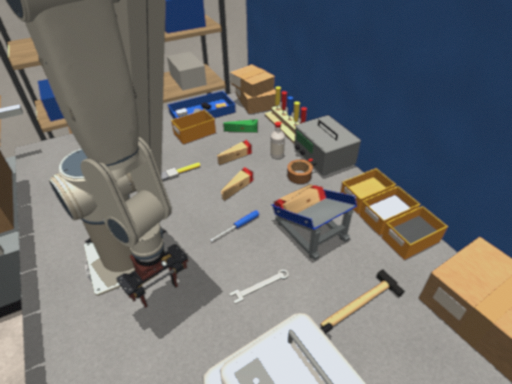

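Run:
```python
from h import *
w=[(245*np.cos(a),245*np.sin(a),90) for a in(-1.5,-1.75,-2.0,-2.25,-2.5)]
plan(w,yaw=.75,step=48)
```

```text
10
[[-0.013, -0.026, 0.009, 0.075], [-0.013, -0.025, 0.011, 0.075], [0.001, -0.03, -0.005, 0.075], [0.001, -0.03, -0.003, 0.075], [0.001, -0.029, -0.008, 0.075], [0.001, -0.03, -0.006, 0.075], [0.001, -0.029, -0.011, 0.075], [0.001, -0.029, -0.009, 0.075], [0.0, -0.027, -0.014, 0.075], [0.0, -0.028, -0.012, 0.075]]
```

Emit:
arm_command(
  deltas=[
    [-0.013,-0.026,0.009,0.075],
    [-0.013,-0.025,0.011,0.075],
    [0.001,-0.03,-0.005,0.075],
    [0.001,-0.03,-0.003,0.075],
    [0.001,-0.029,-0.008,0.075],
    [0.001,-0.03,-0.006,0.075],
    [0.001,-0.029,-0.011,0.075],
    [0.001,-0.029,-0.009,0.075],
    [0.0,-0.027,-0.014,0.075],
    [0.0,-0.028,-0.012,0.075],
  ],
)

```text
t: 12.15
ee_pos: [-205.9, -149.0, 98.4]
orientation: [1.506, 0.928, -1.62]
ft_force: [0.1, -0.7, -0.9]
width: 87.6
```

Run:
```python
from h import *
o,R=st()
for a in (o['qpos'][0],):
  print(R.T@np.array([-np.cos(a)*.045,-np.sin(a)*.045,-.02]))
```

```text
t12.15 pos [-205.9 -149.    98.4] toolx [-0.052 -0.035 -0.998] tooly [ 0.879 -0.477 -0.029] tilt3.60 q [-2.563e+00  2.270e-01  2.532e+00  2.000e-03  3.210e-01 -2.069e+00] F [ 0.1 -0.7 -0.9] M [-0.11  0.06  0.04] w87.6
[ 0.01713222  0.02195448 -0.04061389]
```

Emit:
arm_command(
  deltas=[
    [0.016,0.02,-0.038,0],
    [0.016,0.02,-0.038,0],
    [0.016,0.02,-0.038,0],
  ],
)

```text
t: 12.45
ee_pos: [-178.9, -131.6, 64.2]
orientation: [1.569, 0.925, -1.585]
ft_force: [0.2, -0.2, 1.8]
width: 87.5
```

Run:
```python
from h import *
o,R=st()
```

```text
t12.45 pos [-178.9 -131.6   64.2] toolx [-0.009 -0.002 -1.   ] tooly [ 0.871 -0.491 -0.007] tilt0.55 q [-2.556  0.36   2.58  -0.019  0.192 -2.025] F [ 0.2 -0.2  1.8] M [-0.02  0.1   0.02] w87.5
```

Run:
```python
from h import *
w=[(290*np.cos(a),290*np.sin(a),z) for a,z in((-2.2,180),(-1.8,220),(-1.4,220),(-1.0,220),(-.6,220),(-.2,200))]+[(467.4,130.9,150)]
plan(w,yaw=.71,step=48)
```

```text
25
[[-0.029, 0.014, 0.022, 0.028], [-0.029, 0.015, 0.021, 0.028], [-0.029, 0.015, 0.021, 0.028], [-0.029, 0.016, 0.02, 0.028], [-0.014, 0.038, -0.007, 0.028], [-0.014, 0.037, -0.008, 0.028], [-0.014, 0.037, -0.01, 0.028], [0.0, 0.03, -0.024, 0.028], [0.0, 0.029, -0.025, 0.028], [0.0, 0.028, -0.026, 0.028]]
[[0.0, 0.015, -0.035, 0.028], [0.0, 0.014, -0.036, 0.028], [0.0, 0.013, -0.036, 0.028], [0.0, -0.003, -0.038, 0.028], [0.0, -0.004, -0.038, 0.028], [0.0, -0.005, -0.038, 0.028], [0.006, -0.021, -0.032, 0.028], [0.006, -0.022, -0.032, 0.028], [0.006, -0.022, -0.031, 0.028], [0.008, -0.012, -0.042, 0.028]]
[[0.008, -0.013, -0.042, 0.028], [0.008, -0.015, -0.041, 0.028], [0.008, -0.016, -0.041, 0.028], [0.008, -0.017, -0.041, 0.028], [0.008, -0.018, -0.04, 0.028]]
```

Emit:
arm_command(
  deltas=[
    [-0.029,0.014,0.022,0.028],
    [-0.029,0.015,0.021,0.028],
    [-0.029,0.015,0.021,0.028],
    [-0.029,0.016,0.02,0.028],
    [-0.014,0.038,-0.007,0.028],
    [-0.014,0.037,-0.008,0.028],
    [-0.014,0.037,-0.01,0.028],
    [0.0,0.03,-0.024,0.028],
    [0.0,0.029,-0.025,0.028],
    [0.0,0.028,-0.026,0.028],
  ],
)

```text
t: 13.45
ee_pos: [56.5, -293.4, 236.3]
orientation: [1.781, 0.696, -1.761]
ft_force: [0.2, -0.4, 0.1]
width: 87.6
```

Emit:
arm_command(
  deltas=[
    [0.0,0.015,-0.035,0.028],
    [0.0,0.014,-0.036,0.028],
    [0.0,0.013,-0.036,0.028],
    [0.0,-0.003,-0.038,0.028],
    [0.0,-0.004,-0.038,0.028],
    [0.0,-0.005,-0.038,0.028],
    [0.006,-0.021,-0.032,0.028],
    [0.006,-0.022,-0.032,0.028],
    [0.006,-0.022,-0.031,0.028],
  ],
)

```text
t: 14.35
ee_pos: [305.0, -60.1, 231.5]
orientation: [1.956, 0.469, -1.894]
ft_force: [0.7, -0.2, -0.7]
width: 87.9
```

Run:
```python
from h import *
st();a=ang();y=-(-1.226-a);print(a)
plan([(467.4,130.9,120)],yaw=y,step=45)
```

```text
t14.35 pos [305.  -60.1 231.5] toolx [ 0.038 -0.021 -0.999] tooly [ 0.485 -0.874  0.037] tilt2.47 q [-0.222 -0.065  2.296 -0.016  0.87   0.852] F [ 0.7 -0.2 -0.7] M [-0.03  0.12 -0.03] w87.9
-1.063944690172269
7
[[0.016, -0.013, -0.033, 0.023], [0.016, -0.014, -0.033, 0.023], [0.016, -0.015, -0.033, 0.023], [0.016, -0.015, -0.032, 0.023], [0.016, -0.016, -0.032, 0.023], [0.016, -0.017, -0.031, 0.023], [0.016, -0.018, -0.031, 0.023]]
```

Run:
```python
from h import *
r=plan([(220,-120,98)],yaw=0.0,step=38)
o,R=tool();a=-.505;print(R.T@np.array([-np.cos(a)*.038,-np.sin(a)*.038,-.02]))
```

```text
5
[[0.026, 0.001, 0.021, 0.0], [0.026, 0.001, 0.021, 0.0], [0.026, 0.001, 0.021, 0.0], [0.026, 0.001, 0.021, 0.0], [0.026, 0.001, 0.021, 0.0]]
[ 0.01834104 -0.0329301   0.02057218]
```

Emit:
arm_command(
  deltas=[
    [0.026,0.001,0.021,0.0],
    [0.026,0.001,0.021,0.0],
    [0.026,0.001,0.021,0.0],
    [0.026,0.001,0.021,0.0],
    [0.026,0.001,0.021,0.0],
    [0.018,-0.033,0.021,0],
  ],
)

```text
t: 14.95
ee_pos: [207.3, -103.3, 85.8]
orientation: [1.949, 0.492, -1.857]
ft_force: [-0.3, 0.6, -0.2]
width: 88.0
```

Run:
```python
from h import *
o,R=st()
```

```text
t14.95 pos [ 207.3 -103.3   85.8] toolx [ 0.054 -0.021 -0.998] tooly [ 0.513 -0.857  0.046] tilt3.34 q [-0.524  0.262  2.58   0.036  0.241  0.472] F [-0.3  0.6 -0.2] M [-0.01  0.17 -0.02] w88.0
```

Emit:
arm_command(
  deltas=[
    [0.016,-0.033,0.022,0],
    [0.016,-0.033,0.022,0],
  ],
)

```text
t: 15.15
ee_pos: [197.1, -101.8, 63.1]
orientation: [1.926, 0.53, -1.908]
ft_force: [-1.0, 1.0, 0.3]
width: 87.7
```

Run:
```python
from h import *
o,R=st()
```

```text
t15.15 pos [ 197.1 -101.8   63.1] toolx [ 0.009  0.002 -1.   ] tooly [ 0.514 -0.858  0.003] tilt0.53 q [-0.539  0.365  2.58   0.035  0.19   0.459] F [-1.   1.   0.3] M [-0.04  0.17 -0.02] w87.7
```

Run:
```python
from h import *
a=ang();print(a)
plan([(240,-60,120),(467.4,130.9,120)],yaw=1.226+a,step=36,sag=.4)
```

```text
-1.031453954737351
12
[[-0.019, -0.005, -0.02, 0.016], [-0.019, -0.005, -0.02, 0.016], [-0.019, -0.005, -0.019, 0.016], [0.0, -0.007, -0.032, 0.016], [0.0, -0.007, -0.032, 0.016], [0.0, -0.008, -0.032, 0.016], [0.0, -0.008, -0.032, 0.016], [0.0, -0.009, -0.032, 0.016], [0.0, -0.009, -0.032, 0.016], [0.0, -0.01, -0.031, 0.016]]
[[0.0, -0.01, -0.031, 0.016], [0.0, -0.011, -0.031, 0.016]]
```

Emit:
arm_command(
  deltas=[
    [-0.019,-0.005,-0.02,0.016],
    [-0.019,-0.005,-0.02,0.016],
    [-0.019,-0.005,-0.019,0.016],
    [0.0,-0.007,-0.032,0.016],
    [0.0,-0.007,-0.032,0.016],
    [0.0,-0.008,-0.032,0.016],
    [0.0,-0.008,-0.032,0.016],
    [0.0,-0.009,-0.032,0.016],
    [0.0,-0.009,-0.032,0.016],
  ],
)

```text
t: 16.05
ee_pos: [395.0, 73.9, 129.7]
orientation: [2.022, 0.409, -2.006]
ft_force: [0.5, -0.2, 0.8]
width: 87.6
```

Run:
```python
from h import *
o,R=st();a=ang();print(a)
plan([(467.4,130.9,110)],yaw=1.226+a,step=30,sag=.4)
```

```text
t16.05 pos [395.   73.9 129.7] toolx [ 0.005  0.014 -1.   ] tooly [ 0.378 -0.926 -0.011] tilt0.86 q [0.146 0.308 2.191 0.022 0.636 1.311] F [ 0.5 -0.2  0.8] M [-0.04  0.1  -0.01] w87.6
-1.182936835551802
4
[[0.005, -0.006, -0.022, 0.011], [0.005, -0.007, -0.022, 0.011], [0.005, -0.007, -0.022, 0.011], [0.005, -0.007, -0.022, 0.011]]
```

Emit:
arm_command(
  deltas=[
    [0.005,-0.006,-0.022,0.011],
    [0.005,-0.007,-0.022,0.011],
    [0.005,-0.007,-0.022,0.011],
    [0.005,-0.007,-0.022,0.011],
  ],
)

```text
t: 16.45
ee_pos: [471.9, 135.7, 117.3]
orientation: [2.055, 0.374, -2.023]
ft_force: [-0.7, -0.7, -0.2]
width: 87.6
```

Run:
```python
from h import *
o,R=st();a=ang();print(a)
plan([(467.4,130.9,31)],yaw=1.226+a,step=20,sag=.4)
im=ctrl.get_image("top");cv2.imwrite("pics/t2.png",cv2.resize(im[140:300,120:300,::-1],None,fx=4,fy=4))
```

```text
t16.45 pos [471.9 135.7 117.3] toolx [ 0.012  0.018 -1.   ] tooly [ 0.341 -0.94  -0.013] tilt1.26 q [0.247 0.431 2.016 0.023 0.678 1.453] F [-0.7 -0.7 -0.2] M [-0.01  0.16 -0.  ] w87.6
-1.2230735007077278
5
[[0.017, 0.001, 0.001, 0.001], [0.017, 0.001, 0.001, 0.001], [0.017, 0.001, 0.001, 0.001], [0.017, 0.001, 0.001, 0.001], [0.017, 0.001, 0.001, 0.001]]
```

View pics/t2.png

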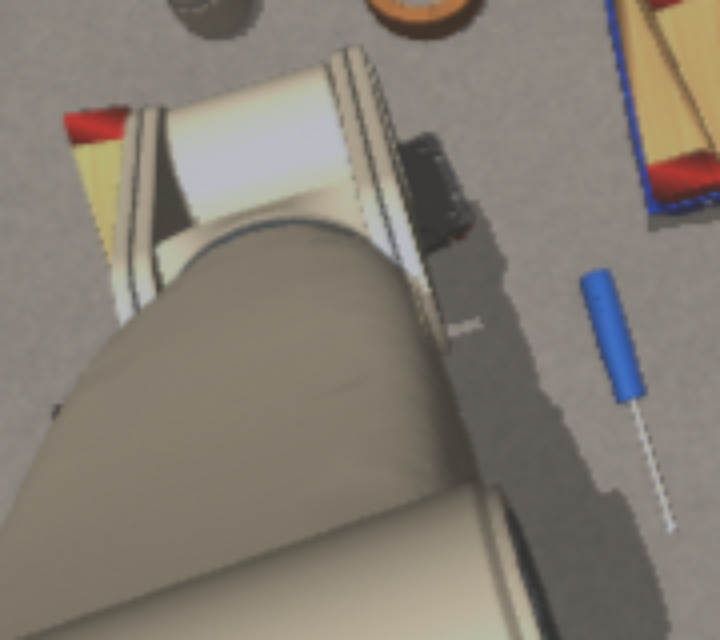

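Emit:
arm_command(
  deltas=[
    [0.017,0.001,0.001,0.001],
    [0.017,0.001,0.001,0.001],
    [0.017,0.001,0.001,0.001],
    [0.017,0.001,0.001,0.001],
    [0.012,0,0,0.001],
  ],
)

```text
t: 17.0
ee_pos: [476.9, 134.7, 43.1]
orientation: [2.07, 0.378, -2.01]
ft_force: [0.2, -0.2, 0.4]
width: 87.4
```

Run:
```python
from h import *
o,R=st()
plan([(467.4,130.9,30)],yaw=1.226+ang(),step=20,sag=.4)
im=ctrl.get_image("side");cv2.imwrite("pics/s2.png",cv2.resize(im[130:230,190:310,::-1],None,fx=5,fy=5))
```

```text
t17.00 pos [476.9 134.7  43.1] toolx [ 0.026  0.024 -0.999] tooly [ 0.341 -0.94  -0.014] tilt2.01 q [0.241 0.576 2.032 0.036 0.503 1.433] F [ 0.2 -0.2  0.4] M [-0.11  0.16  0.05] w87.4
1
[[0.012, 0.0, 0.011, 0.003]]
```

View pics/s2.png

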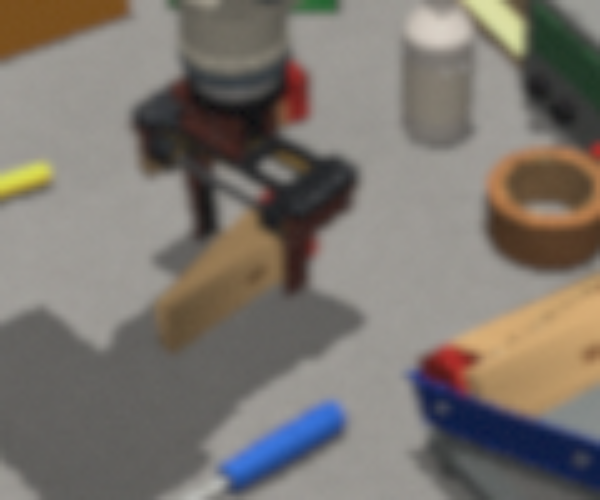

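Emit:
arm_command(
  deltas=[
    [0.013,0,0.011,0],
  ],
)

```text
t: 17.15
ee_pos: [468.4, 131.6, 29.8]
orientation: [2.073, 0.379, -2.007]
ft_force: [-0.1, -0.1, 0.7]
width: 87.8
```

Emit:
arm_command(
  deltas=[
    [0,0,0,0],
    [0,0,0,0],
    [0,0,0,0],
    [0,0,0,0],
  ],
  hand=0.02,
)

```text
t: 17.55
ee_pos: [468.3, 131.3, 32.0]
orientation: [2.073, 0.38, -2.007]
ft_force: [-1.0, 0.0, 0.5]
width: 59.2
```

Run:
```python
from h import *
o,R=st()
```

```text
t17.55 pos [468.3 131.3  32. ] toolx [ 0.028  0.025 -0.999] tooly [ 0.342 -0.94  -0.014] tilt2.16 q [0.238 0.592 2.054 0.04  0.463 1.425] F [-1.   0.   0.5] M [-0.05  0.17 -0.02] w59.2
```

Emit:
arm_command(
  deltas=[
    [0.001,0,0,0],
    [0.001,0,0,0],
    [0.001,0,0,0],
    [0.001,0,0,0],
    [0.001,0,0,0],
  ],
  hand=0.01,
)

```text
t: 18.05
ee_pos: [469.8, 131.7, 30.4]
orientation: [2.075, 0.381, -2.003]
ft_force: [-5.1, -1.3, 18.8]
width: 37.6
```

Run:
```python
from h import *
o,R=st()
```

```text
t18.05 pos [469.8 131.7  30.4] toolx [ 0.031  0.026 -0.999] tooly [ 0.343 -0.939 -0.013] tilt2.30 q [0.239 0.596 2.052 0.04  0.458 1.424] F [-5.1 -1.3 18.8] M [-0.49  0.66 -0.02] w37.6
```

Run:
```python
from h import *
w=[(455,125,200),(410,-50,330),(330,-250,400),(200,-400,420),(60,-560,430),(0,-750,430),(-25,-930,430)]
plan(w,yaw=-1.6,step=44)
```

```text
36
[[-0.043, 0.0, 0.002, -0.044], [-0.043, 0.0, 0.002, -0.044], [-0.043, 0.0, 0.002, -0.044], [-0.043, -0.001, 0.002, -0.044], [-0.023, 0.021, 0.02, -0.044], [-0.023, 0.02, 0.021, -0.044], [-0.023, 0.019, 0.022, -0.044], [-0.023, 0.018, 0.023, -0.044], [-0.023, 0.017, 0.024, -0.044], [-0.023, 0.016, 0.024, -0.044]]
[[-0.013, 0.014, 0.033, -0.044], [-0.013, 0.012, 0.033, -0.044], [-0.013, 0.011, 0.034, -0.044], [-0.013, 0.009, 0.034, -0.044], [-0.013, 0.008, 0.035, -0.044], [-0.013, 0.006, 0.035, -0.044], [-0.006, -0.008, 0.039, -0.044], [-0.006, -0.01, 0.038, -0.044], [-0.006, -0.011, 0.038, -0.044], [-0.006, -0.013, 0.037, -0.044]]
[[-0.006, -0.015, 0.037, -0.044], [-0.004, -0.018, 0.039, -0.044], [-0.004, -0.019, 0.038, -0.044], [-0.004, -0.021, 0.037, -0.044], [-0.004, -0.023, 0.036, -0.044], [-0.004, -0.024, 0.035, -0.044], [-0.001, -0.009, 0.039, -0.044], [-0.001, -0.011, 0.038, -0.044], [-0.001, -0.013, 0.038, -0.044], [-0.001, -0.015, 0.037, -0.044]]
[[-0.001, -0.016, 0.036, -0.044], [-0.001, -0.011, 0.035, -0.044], [-0.001, -0.012, 0.034, -0.044], [-0.001, -0.014, 0.034, -0.044], [-0.001, -0.015, 0.033, -0.044], [-0.001, -0.017, 0.032, -0.044]]
```

Emit:
arm_command(
  deltas=[
    [-0.02,0.0,0.002,0],
    [-0.043,0.0,0.002,-0.044],
    [-0.043,0.0,0.002,-0.044],
    [-0.043,0.0,0.002,-0.044],
    [-0.043,-0.001,0.002,-0.044],
    [-0.023,0.021,0.02,-0.044],
    [-0.023,0.02,0.021,-0.044],
    [-0.023,0.019,0.022,-0.044],
    [-0.023,0.018,0.023,-0.044],
    [-0.023,0.017,0.024,-0.044],
  ],
)

```text
t: 19.05
ee_pos: [412.6, -23.3, 339.9]
orientation: [1.802, 0.731, -1.749]
ft_force: [0.5, -0.0, -2.1]
width: 37.5
```

Run:
```python
from h import *
o,R=st()
im=ctrl.get_image("side");cv2.imwrite("pics/s3.png",cv2.resize(im[60:230,170:370,::-1],None,fx=4,fy=4))
w=[(410,-50,330),(330,-250,400),(200,-400,420),(60,-560,430),(0,-750,430),(-25,-930,430)]
plan(w,yaw=-1.2,step=44)
```

```text
t19.05 pos [412.6 -23.3 339.9] toolx [ 0.02   0.023 -1.   ] tooly [ 0.695 -0.719 -0.002] tilt1.77 q [-0.102 -0.026  1.974  0.027  1.175  0.689] F [ 0.5 -0.  -2.1] M [-0.1   0.06  0.01] w37.5
27
[[0.013, 0.015, 0.019, -0.044], [-0.013, 0.013, 0.033, -0.044], [-0.013, 0.012, 0.034, -0.044], [-0.013, 0.01, 0.034, -0.044], [-0.013, 0.009, 0.034, -0.044], [-0.013, 0.007, 0.035, -0.044], [-0.013, 0.006, 0.035, -0.044], [-0.005, -0.009, 0.039, -0.044], [-0.005, -0.011, 0.038, -0.044], [-0.005, -0.012, 0.038, -0.044]]
[[-0.005, -0.014, 0.037, -0.044], [-0.005, -0.015, 0.036, -0.044], [-0.003, -0.019, 0.038, -0.044], [-0.003, -0.02, 0.037, -0.044], [-0.003, -0.022, 0.036, -0.044], [-0.003, -0.023, 0.035, -0.044], [-0.003, -0.025, 0.034, -0.044], [-0.001, -0.01, 0.038, -0.044], [-0.001, -0.012, 0.038, -0.044], [-0.001, -0.014, 0.037, -0.044]]
[[-0.001, -0.015, 0.037, -0.044], [-0.001, -0.017, 0.036, -0.044], [-0.001, -0.011, 0.035, -0.044], [-0.001, -0.013, 0.034, -0.044], [-0.001, -0.014, 0.033, -0.044], [-0.001, -0.016, 0.033, -0.044], [-0.001, -0.017, 0.032, -0.044]]
```

View pics/s3.png

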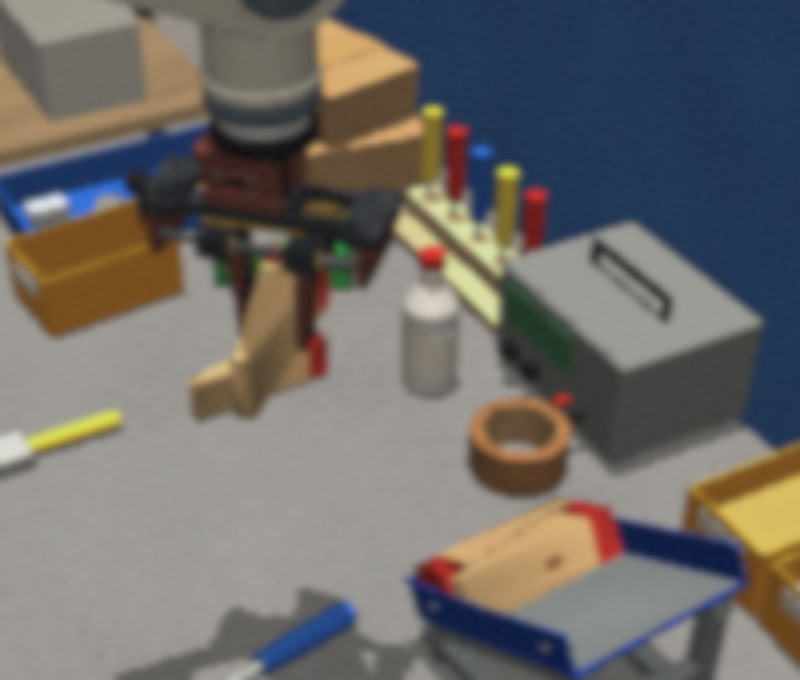

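Emit:
arm_command(
  deltas=[
    [-0.003,0.013,0.033,-0.044],
    [-0.013,0.013,0.033,-0.044],
    [-0.013,0.012,0.034,-0.044],
    [-0.013,0.01,0.034,-0.044],
    [-0.013,0.009,0.034,-0.044],
    [-0.013,0.007,0.035,-0.044],
    [-0.005,-0.009,0.039,-0.044],
    [-0.005,-0.011,0.038,-0.044],
    [-0.005,-0.012,0.038,-0.044],
    [-0.005,-0.014,0.037,-0.044],
  ],
)

```text
t: 20.1
ee_pos: [215.0, -350.9, 421.0]
orientation: [1.483, 1.035, -1.425]
ft_force: [0.5, -0.9, -2.0]
width: 37.0
```

Emit:
arm_command(
  deltas=[
    [-0.005,-0.015,0.036,-0.044],
    [-0.003,-0.019,0.038,-0.044],
    [-0.003,-0.02,0.037,-0.044],
    [-0.003,-0.022,0.036,-0.044],
    [-0.003,-0.023,0.035,-0.044],
    [-0.001,-0.012,0.038,-0.044],
    [-0.001,-0.012,0.038,-0.044],
    [-0.001,-0.014,0.037,-0.044],
  ],
)

```text
t: 20.9
ee_pos: [16.3, -620.6, 426.5]
orientation: [1.223, 1.224, -1.16]
ft_force: [0.6, 0.2, -1.1]
width: 37.7
```

Run:
```python
from h import *
o,R=st()
plan([(-25,-960,430)],yaw=-.4,step=44)
```

```text
t20.90 pos [  16.3 -620.6  426.5] toolx [ 0.024  0.029 -0.999] tooly [0.999 0.024 0.024] tilt2.13 q [-1.574  0.286  1.42   0.024  1.465 -1.602] F [ 0.6  0.2 -1.1] M [-0.09  0.06 -0.05] w37.7
8
[[-0.002, -0.006, 0.042, -0.05], [-0.002, -0.008, 0.042, -0.05], [-0.002, -0.01, 0.041, -0.05], [-0.002, -0.012, 0.041, -0.05], [-0.002, -0.014, 0.04, -0.05], [-0.002, -0.016, 0.039, -0.05], [-0.002, -0.018, 0.039, -0.05], [-0.002, -0.02, 0.038, -0.05]]
```

Emit:
arm_command(
  deltas=[
    [-0.002,-0.006,0.042,-0.05],
    [-0.002,-0.008,0.042,-0.05],
    [-0.002,-0.01,0.041,-0.05],
    [-0.002,-0.012,0.041,-0.05],
    [-0.002,-0.014,0.04,-0.05],
    [-0.002,-0.016,0.039,-0.05],
    [-0.002,-0.018,0.039,-0.05],
    [-0.02,-0.02,0.038,-0.05],
    [-0.03,-0.02,0.04,0],
    [-0.03,-0.02,0.04,0],
  ],
)

```text
t: 21.9
ee_pos: [-26.5, -962.4, 433.5]
orientation: [0.911, 1.359, -0.885]
ft_force: [-0.3, 0.9, -3.1]
width: 37.3
```

Run:
```python
from h import *
o,R=st()
print(R.T@np.array([0,-.045,.03]),R.T@np.array([.01,0,0]))
```

```text
t21.90 pos [ -26.5 -962.4  433.5] toolx [ 0.023  0.004 -1.   ] tooly [0.916 0.401 0.023] tilt1.35 q [-1.617  1.055  0.093  0.025  1.998 -2.019] F [-0.3  0.9 -3.1] M [-0.07  0.12 -0.04] w37.3
[-0.03015366 -0.01735062  0.04140909] [0.00023215 0.00915923 0.00400681]
```

Emit:
arm_command(
  deltas=[
    [-0.03,-0.017,0.041,0],
    [-0.028,-0.018,0.042,0],
    [-0.026,-0.018,0.043,0],
    [-0.024,-0.018,0.044,0],
    [-0.022,-0.019,0.045,0],
    [-0.02,-0.019,0.046,0],
    [-0.018,-0.02,0.046,0],
    [-0.016,-0.02,0.046,0],
  ],
)

```text
t: 22.7
ee_pos: [-17.0, -1006.1, 525.4]
orientation: [0.691, 1.195, -1.057]
ft_force: [-0.7, 0.2, -2.6]
width: 36.9
```

Run:
```python
from h import *
o,R=st()
print(R.T@np.array([0,-.045,.03]),R.T@np.array([.01,0,0]))
```

```text
t22.70 pos [  -17.  -1006.1   525.4] toolx [ 0.017 -0.28  -0.96 ] tooly [ 0.918  0.385 -0.096] tilt16.31 q [-1.607  0.973  0.087  0.028  1.798 -2.007] F [-0.7  0.2 -2.6] M [ 0.16  0.08 -0.  ] w36.9
[-0.01617904 -0.02018387  0.04749579] [0.00017251 0.00918078 0.00396024]
```

Emit:
arm_command(
  deltas=[
    [-0.015,-0.02,0.046,0],
    [-0.013,-0.02,0.046,0],
    [-0.011,-0.021,0.046,0],
    [-0.009,-0.021,0.046,0],
    [-0.007,-0.021,0.046,0],
  ],
)

```text
t: 23.2
ee_pos: [-17.5, -1040.5, 563.8]
orientation: [0.558, 1.091, -1.149]
ft_force: [-0.6, 0.6, -1.7]
width: 37.2
```

Run:
```python
from h import *
o,R=st()
plan([(50,-750,430),(150,-560,420)],yaw=-.3,step=25)
```

```text
t23.20 pos [  -17.5 -1040.5   563.8] toolx [ 0.014 -0.44  -0.898] tooly [ 0.919  0.359 -0.162] tilt26.15 q [-1.607  0.951  0.087  0.03   1.648 -2.006] F [-0.6  0.6 -1.7] M [ 0.29  0.04 -0.02] w37.2
23
[[0.0, 0.013, -0.019, -0.013], [0.0, 0.014, -0.019, -0.013], [0.0, 0.014, -0.019, -0.013], [0.0, 0.014, -0.019, -0.013], [0.0, 0.014, -0.018, -0.013], [0.0, 0.015, -0.018, -0.013], [0.0, 0.015, -0.018, -0.013], [0.0, 0.015, -0.018, -0.013], [0.0, 0.015, -0.018, -0.013], [0.0, 0.016, -0.017, -0.013]]
[[0.0, 0.016, -0.017, -0.013], [0.0, 0.016, -0.017, -0.013], [0.0, 0.016, -0.017, -0.013], [0.0, 0.016, -0.017, -0.013], [-0.008, 0.02, -0.01, -0.013], [-0.008, 0.02, -0.01, -0.013], [-0.008, 0.02, -0.009, -0.013], [-0.008, 0.02, -0.009, -0.013], [-0.008, 0.021, -0.009, -0.013], [-0.008, 0.021, -0.009, -0.013]]
[[-0.008, 0.021, -0.008, -0.013], [-0.008, 0.021, -0.008, -0.013], [-0.008, 0.021, -0.008, -0.013]]
```

Emit:
arm_command(
  deltas=[
    [0.0,0.013,-0.019,0],
    [0.0,0.014,-0.019,0],
    [0.0,0.014,-0.019,0],
    [0.0,0.014,-0.019,0],
  ],
)

```text
t: 23.6
ee_pos: [1.2, -964.4, 518.2]
orientation: [0.554, 1.086, -1.154]
ft_force: [0.1, -1.0, -1.9]
width: 37.1
```

Run:
```python
from h import *
o,R=st()
plan([(110,-750,440),(250,-500,420),(420,-220,380)],yaw=-.5,step=35)
```

```text
t23.60 pos [   1.2 -964.4  518.2] toolx [ 0.013 -0.447 -0.895] tooly [ 0.92   0.356 -0.165] tilt26.54 q [-1.588  0.663  0.716  0.021  1.3   -1.995] F [ 0.1 -1.  -1.9] M [0.31 0.03 0.02] w37.1
27
[[-0.003, 0.024, -0.021, -0.019], [-0.003, 0.024, -0.02, -0.019], [-0.003, 0.024, -0.02, -0.019], [-0.003, 0.025, -0.019, -0.019], [-0.003, 0.025, -0.019, -0.019], [-0.003, 0.025, -0.018, -0.019], [-0.003, 0.026, -0.018, -0.019], [-0.003, 0.026, -0.017, -0.019], [-0.01, 0.027, -0.014, -0.019], [-0.01, 0.027, -0.013, -0.019]]
[[-0.01, 0.027, -0.013, -0.019], [-0.01, 0.028, -0.012, -0.019], [-0.01, 0.028, -0.012, -0.019], [-0.01, 0.028, -0.011, -0.019], [-0.01, 0.028, -0.011, -0.019], [-0.01, 0.028, -0.01, -0.019], [-0.01, 0.029, -0.01, -0.019], [-0.009, 0.031, -0.009, -0.019], [-0.009, 0.031, -0.008, -0.019], [-0.009, 0.031, -0.008, -0.019]]
[[-0.009, 0.031, -0.007, -0.019], [-0.009, 0.031, -0.007, -0.019], [-0.009, 0.031, -0.006, -0.019], [-0.009, 0.031, -0.006, -0.019], [-0.009, 0.031, -0.005, -0.019], [-0.009, 0.032, -0.004, -0.019], [-0.009, 0.032, -0.004, -0.019]]
```

Emit:
arm_command(
  deltas=[
    [-0.003,0.024,-0.021,0],
    [-0.003,0.024,-0.02,0],
    [-0.003,0.024,-0.02,-0.019],
    [-0.003,0.025,-0.019,-0.019],
    [-0.003,0.025,-0.019,-0.019],
    [-0.003,0.025,-0.018,-0.019],
    [-0.003,0.026,-0.018,-0.019],
    [-0.003,0.026,-0.017,-0.019],
    [-0.01,0.027,-0.014,-0.019],
    [-0.01,0.027,-0.013,-0.019],
  ],
)

```text
t: 24.6
ee_pos: [151.3, -688.9, 430.7]
orientation: [0.428, 1.16, -1.064]
ft_force: [1.3, -0.5, -0.9]
width: 37.6
```

Run:
```python
from h import *
o,R=st()
plan([(250,-500,420),(440,-200,360)],yaw=-.9,step=38)
```

```text
t24.60 pos [ 151.3 -688.9  430.7] toolx [ 0.012 -0.453 -0.891] tooly [ 0.849  0.476 -0.23 ] tilt26.95 q [-1.333  0.217  1.566 -0.121  0.901 -1.84 ] F [ 1.3 -0.5 -0.9] M [0.33 0.03 0.02] w37.6
16
[[-0.012, 0.029, -0.016, -0.056], [-0.012, 0.03, -0.014, -0.056], [-0.012, 0.031, -0.012, -0.056], [-0.012, 0.032, -0.011, -0.056], [-0.012, 0.032, -0.009, -0.056], [-0.012, 0.033, -0.007, -0.056], [-0.008, 0.035, -0.004, -0.056], [-0.008, 0.035, -0.002, -0.056], [-0.008, 0.035, 0.0, -0.056], [-0.008, 0.035, 0.002, -0.056]]
[[-0.008, 0.035, 0.004, -0.056], [-0.008, 0.035, 0.006, -0.056], [-0.008, 0.034, 0.008, -0.056], [-0.008, 0.034, 0.01, -0.056], [-0.008, 0.033, 0.012, -0.056], [-0.008, 0.032, 0.014, -0.056]]
```

Emit:
arm_command(
  deltas=[
    [-0.012,0.029,-0.016,-0.056],
    [-0.012,0.03,-0.014,-0.056],
    [-0.012,0.031,-0.012,-0.056],
    [-0.012,0.032,-0.011,-0.056],
    [-0.012,0.032,-0.009,-0.056],
    [-0.012,0.033,-0.007,-0.056],
    [-0.008,0.035,-0.004,-0.056],
    [-0.008,0.035,-0.002,-0.056],
    [-0.008,0.035,0.0,-0.056],
    [-0.008,0.035,0.002,-0.056],
  ],
)

```text
t: 25.6
ee_pos: [327.9, -367.8, 394.0]
orientation: [-0.036, 1.384, -0.69]
ft_force: [1.0, -1.1, -1.0]
width: 37.2
```

Run:
```python
from h import *
o,R=st()
# tray target
T,t=trayT((583,-95.5,-1.469));print(T.round(3))
# in tray frame the tool axes
print((T.T@R).round(3))
# yaw needed: want tool y = -tray x
Rt=np.c_[-T[:,2],-T[:,0],T[:,1]]
print("err rotvec tool",cv2.Rodrigues(R.T@Rt)[0].ravel())
```

```text
t25.60 pos [ 327.9 -367.8  394. ] toolx [ 0.025 -0.466 -0.884] tooly [ 0.425  0.805 -0.413] tilt27.83 q [-0.662 -0.066  1.962 -0.444  0.96  -1.595] F [ 1.  -1.1 -1. ] M [ 0.41  0.03 -0.01] w37.2
[[ 0.09   0.995 -0.048]
 [-0.878  0.102  0.467]
 [ 0.469  0.     0.883]]
[[-0.003 -0.863  0.505]
 [-0.022  0.505  0.863]
 [-1.    -0.008 -0.021]]
err rotvec tool [-0.52957084 -0.02282477  0.00255384]
```

Run:
```python
from h import *
im0=cv2.imread("pics/top0.png")
R,t=trayT((583.07,-94.8,-1.468))
u=7;a,b,c,d=262,105,372,205
im=cv2.resize(im0[b:d,a:c],None,fx=u,fy=u,interpolation=cv2.INTER_CUBIC)
def ln(p,q,col):
    P=((proj('top',np.array([p,q])@R.T+t)-[a,b]+.5)*u).astype(int);cv2.line(im,P[0].tolist(),P[1].tolist(),col,1)
for s in(84,-84):
    ln((60,s,32),(216,s,32),(0,255,255));ln((60,s+3*np.sign(s),32),(216,s+3*np.sign(s),32),(0,255,255));ln((90,s,0),(216,s,0),(0,255,0))
ln((0,84,32),(0,-84,32),(0,255,255));ln((-3,84,32),(-3,-84,32),(0,255,255));ln((216,84,0),(216,-84,0),(0,255,0))
for g in(3,6,9):ln((66+g,60,45),(66+g,-80,45),(255,0,255));ln((66+g,50,0),(66+g,-70,0),(255,255,0))
cv2.imwrite("pics/ov2.png",im)
```

```text
(no output)
```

View pics/ov2.png

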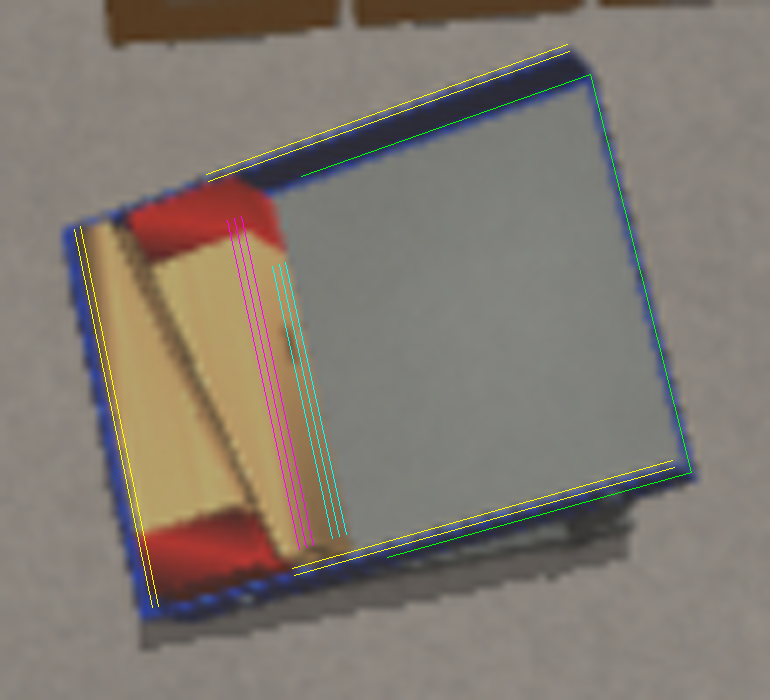

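```bash
cat >> h.py <<'E'
TP=(580.3,-95.0,-1.468)
TR,TT=trayT(TP)
def tray2w(p): return TR@np.array(p,float)+TT
def intray():
    o,R=tool();p=TR.T@(o["ee_pos"]-TT);print("t%.2f tray pos"%o["t"],p.round(1),"tool in tray\n",(TR.T@R).round(3),"F tray",(TR.T@o["ft_force"]).round(1),"w%.1f"%o["width"]);return p
E
python3 - <<'E'
from h import *
intray()
plan([tray2w((116.7,-11,150)),tray2w((116.7,-11,85))],yaw=-.53,step=38)
E
```

```text
t25.60 tray pos [ 378.2 -279.1  188.6] tool in tray
 [[-0.003 -0.863  0.506]
 [-0.023  0.506  0.862]
 [-1.    -0.009 -0.022]] F tray [ 0.5  0.9 -1.5] w37.2
12
[[0.003, 0.036, 0.01, -0.044], [0.003, 0.036, 0.012, -0.044], [0.003, 0.035, 0.013, -0.044], [0.003, 0.035, 0.015, -0.044], [0.003, 0.034, 0.016, -0.044], [0.003, 0.033, 0.018, -0.044], [0.003, 0.032, 0.019, -0.044], [0.003, 0.031, 0.02, -0.044], [0.003, 0.03, 0.022, -0.044], [0.003, 0.029, 0.023, -0.044]]
[[0.032, 0.0, 0.001, -0.044], [0.032, 0.0, 0.001, -0.044]]
```

Emit:
arm_command(
  deltas=[
    [0.003,0.036,0.01,-0.044],
    [0.003,0.036,0.012,-0.044],
    [0.003,0.035,0.013,-0.044],
    [0.003,0.035,0.015,-0.044],
    [0.003,0.034,0.016,-0.044],
    [0.003,0.033,0.018,-0.044],
    [0.003,0.032,0.019,-0.044],
    [0.003,0.031,0.02,-0.044],
    [0.003,0.02,0.014,-0.044],
  ],
)

```text
t: 26.5
ee_pos: [552.2, -146.5, 261.7]
orientation: [-0.364, 1.478, -0.393]
ft_force: [-0.7, 0.3, -1.6]
width: 37.1
```

Run:
```python
from h import *
p=intray();o,R=tool();T=TR.T@R;y=np.arctan2(T[1,1],-T[0,1]);print(y)
plan([tray2w((116.7,-11,95))],yaw=-y,step=25)
```

```text
t26.50 tray pos [142.1 -33.2 164.2] tool in tray
 [[ 0.002 -0.992  0.123]
 [ 0.004  0.123  0.992]
 [-1.    -0.001  0.004]] F tray [-1.  -0.7 -1.3] w37.1
0.12342898902285991
4
[[0.017, 0.007, 0.005, -0.031], [0.017, 0.007, 0.005, -0.031], [0.017, 0.007, 0.005, -0.031], [0.017, 0.007, 0.005, -0.031]]
```

Emit:
arm_command(
  deltas=[
    [0.016,0.007,0.005,-0.031],
    [0.016,0.006,0.005,-0.031],
    [0.016,0.006,0.005,-0.031],
    [0.014,0.005,0.005,-0.031],
  ],
)

```text
t: 26.9
ee_pos: [582.1, -149.1, 195.1]
orientation: [-0.467, 1.495, -0.291]
ft_force: [-1.2, -0.3, -2.4]
width: 37.0
```

Run:
```python
from h import *
p=intray()
im=ctrl.get_image("top");cv2.imwrite("pics/t4.png",cv2.resize(im[95:215,250:380,::-1],None,fx=5,fy=5))
im=ctrl.get_image("side");cv2.imwrite("pics/s4.png",cv2.resize(im[140:270,250:380,::-1],None,fx=5,fy=5))
```

```text
t26.90 tray pos [115.8  -3.8 102.7] tool in tray
 [[-0.001 -1.    -0.008]
 [ 0.017 -0.008  1.   ]
 [-1.     0.001  0.017]] F tray [-0.9 -1.2 -2.2] w37.0
```

View pics/t4.png

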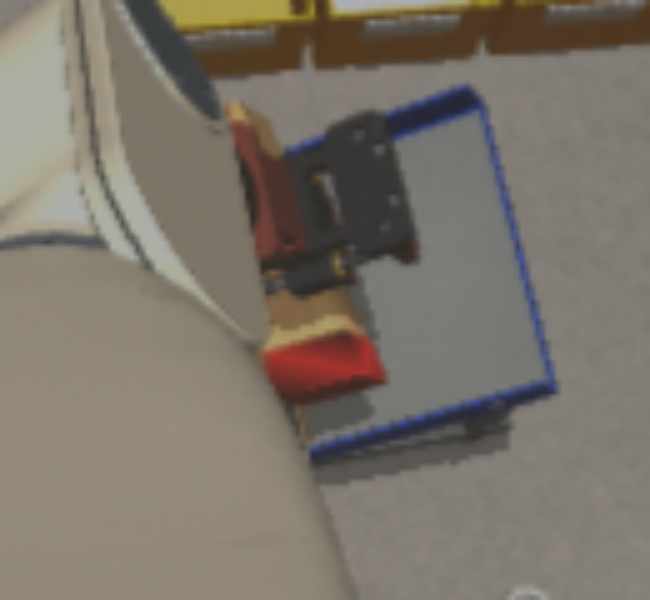

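View pics/s4.png

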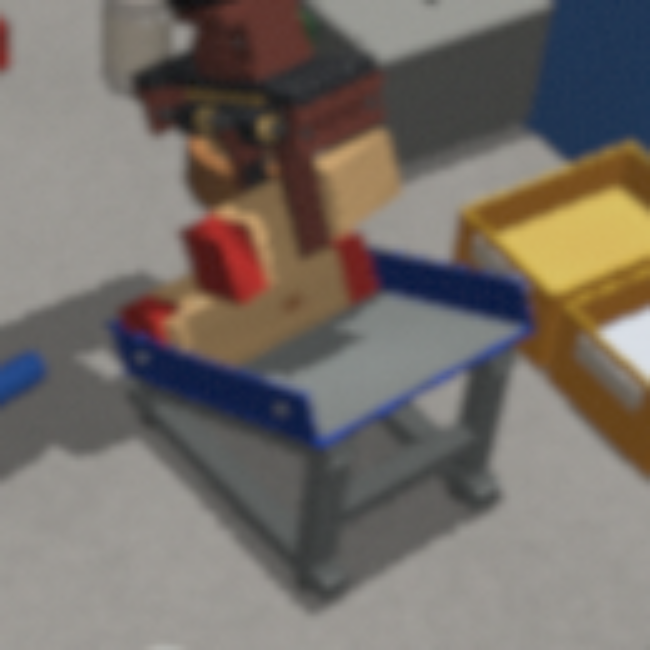

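```bash
cat >> h.py <<'E'
E_=[(0,1),(1,2),(2,3),(3,0),(4,5),(5,6),(6,7),(7,4),(0,4),(1,5),(2,6),(3,7)]
def heldpts(ox=11,oy=2.2,oz=7.9,s=-1,pitch=0):
    # s=-1: tool y=-wedge y ; TCP at wedge (ox,oy), oz above centre
    o,R=tool();B=np.c_[-np.array([0,0,1.]),s*np.array([0,1.,0]),-s*np.array([-1.,0,0])*-1]
    # tool axes in wedge coords: x=-z, y=s*y, z=x×y
    B=np.c_[[0,0,-1.],[0,s,0],np.cross([0,0,-1.],[0,s,0])]
    return o["ee_pos"]+(W-[ox,oy,oz])@B@R.T
def ovl(n,png,roi,u,sets,out):
    im=cv2.imread(png) if isinstance(png,str) else png
    a,b,c,d=roi;im=cv2.resize(im[b:d,a:c],None,fx=u,fy=u,interpolation=cv2.INTER_CUBIC)
    for X,idx,col in sets:
        q=((proj(n,X)-[a,b]+.5)*u).astype(int)
        for i,j in idx:cv2.line(im,q[i].tolist(),q[j].tolist(),col,1)
    cv2.imwrite(out,im)
TRM=np.array([[0,84,32],[0,-84,32],[216,-84,32],[216,84,32],[0,84,0],[0,-84,0],[216,-84,0],[216,84,0]])
TE=[(0,1),(1,2),(0,3),(4,5),(5,6),(6,7),(7,4)]
E
python3 - <<'E'
from h import *
import h
im=ctrl.get_image("side")[:,:,::-1].copy();it=ctrl.get_image("top")[:,:,::-1].copy()
H=heldpts()
ovl("side",im,(250,140,380,250),6,[(H,E_,(255,0,0)),(TRM@TR.T+TT,TE,(0,255,255))],"pics/o1.png")
ovl("top",it,(250,95,380,205),6,[(H,E_,(255,0,0)),(TRM@TR.T+TT,TE,(0,255,255))],"pics/o2.png")
E
```

```text
(no output)
```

View pics/o1.png

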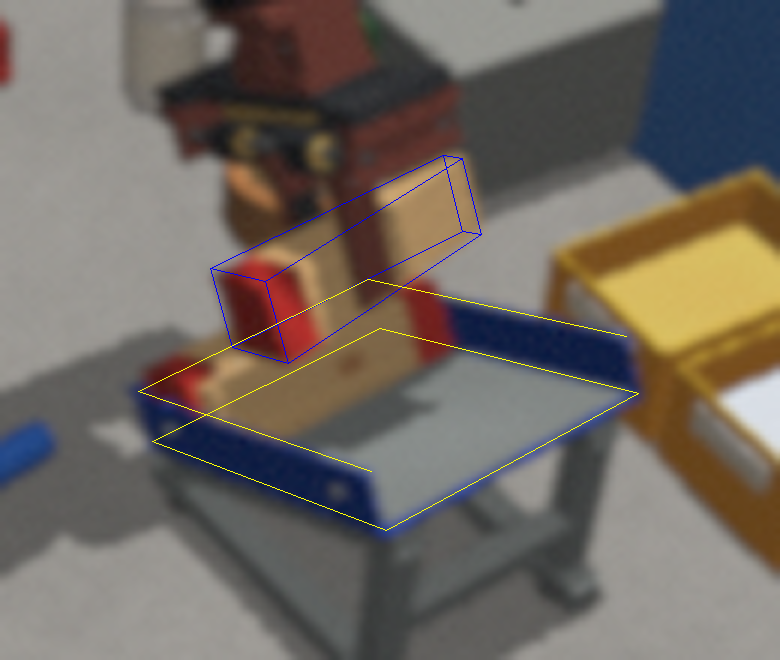

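View pics/o2.png

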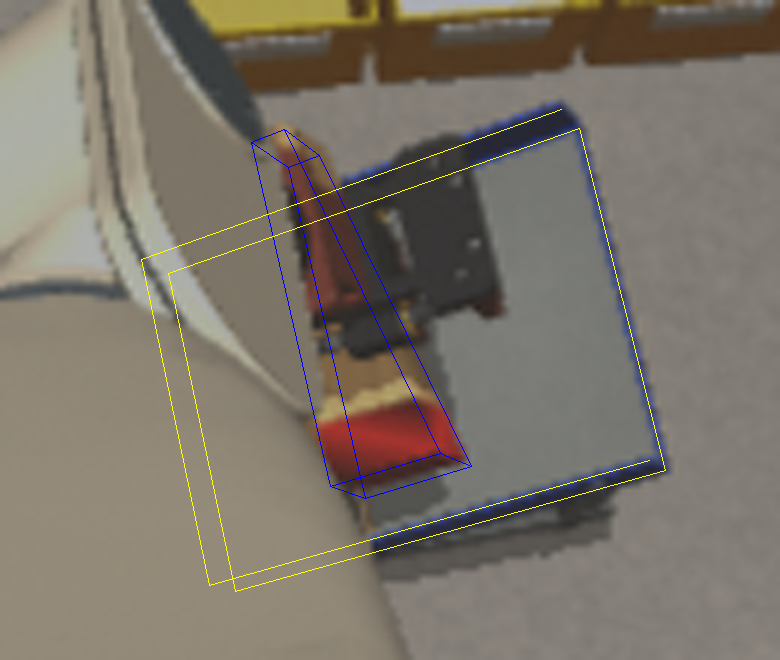

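Emit:
arm_command(
  deltas=[
    [0.018,-0.001,-0.001,0],
    [0.018,0,-0.001,0],
    [0.018,0,0,0],
  ],
)

```text
t: 27.4
ee_pos: [586.2, -176.0, 153.3]
orientation: [-0.463, 1.485, -0.297]
ft_force: [-3.0, 3.3, 1.1]
width: 36.9
```

Run:
```python
from h import *
p=intray()
im=ctrl.get_image("side")[:,:,::-1].copy();it=ctrl.get_image("top")[:,:,::-1].copy()
H=heldpts(ox=5.5)
ovl("side",im,(250,140,380,250),6,[(H,E_,(255,0,0)),(TRM@TR.T+TT,TE,(0,255,255))],"pics/o3.png")
ovl("top",it,(250,95,380,205),6,[(TRM@TR.T+TT,TE,(0,255,255))],"pics/o4.png")
```

```text
t27.40 tray pos [120.2  -2.5  53.1] tool in tray
 [[ 0.001 -1.    -0.   ]
 [ 0.025 -0.     1.   ]
 [-1.    -0.001  0.025]] F tray [-2.6 -2.7  2.6] w36.9
```

View pics/o3.png

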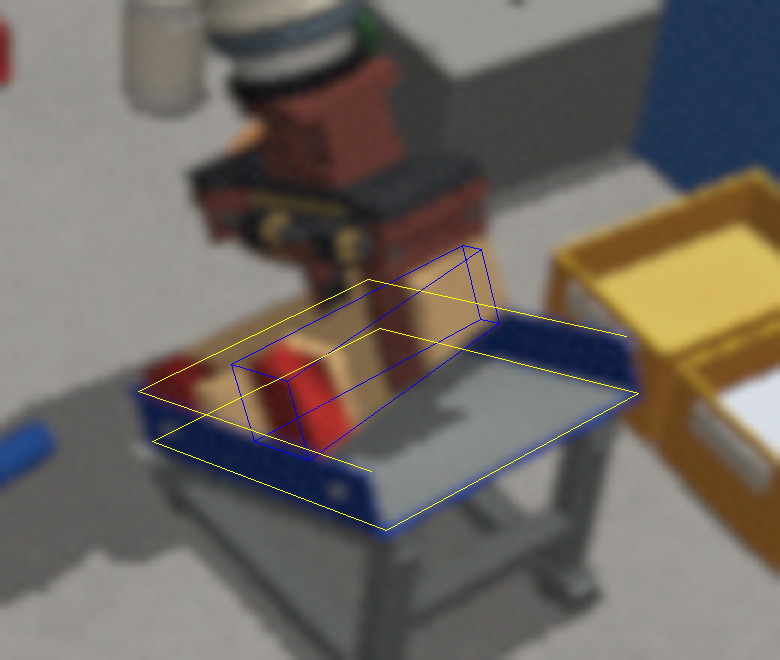

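View pics/o4.png

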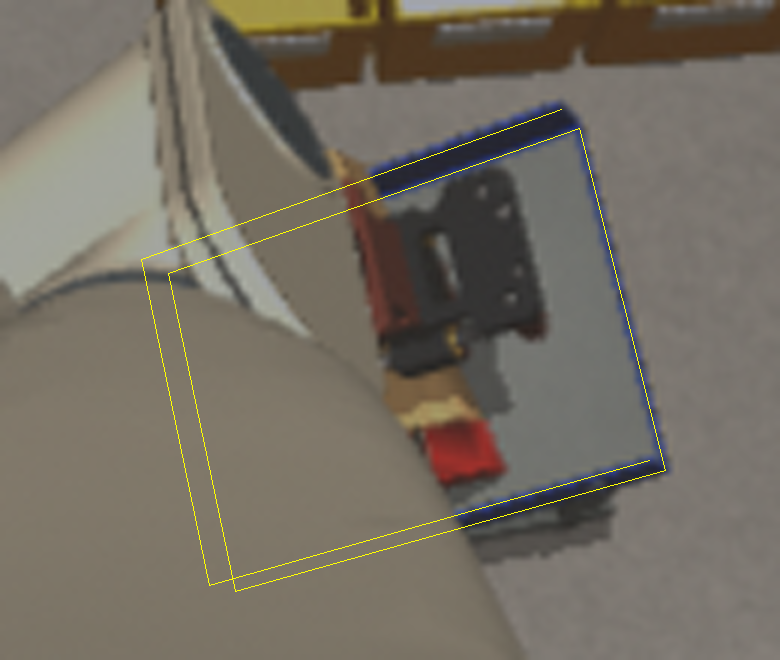

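Run:
```python
from h import *
im=ctrl.get_image("side")[:,:,::-1].copy()
cv2.imwrite("pics/side_now.png",im)
a,b,c,d=270,170,345,225
cv2.imwrite("pics/o5.png",cv2.resize(im[b:d,a:c],None,fx=10,fy=10,interpolation=cv2.INTER_CUBIC))
ovl("side",im,(270,170,345,225),10,[(heldpts(ox=5.5),E_,(255,0,0))],"pics/o6.png")
```

```text
(no output)
```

View pics/o6.png

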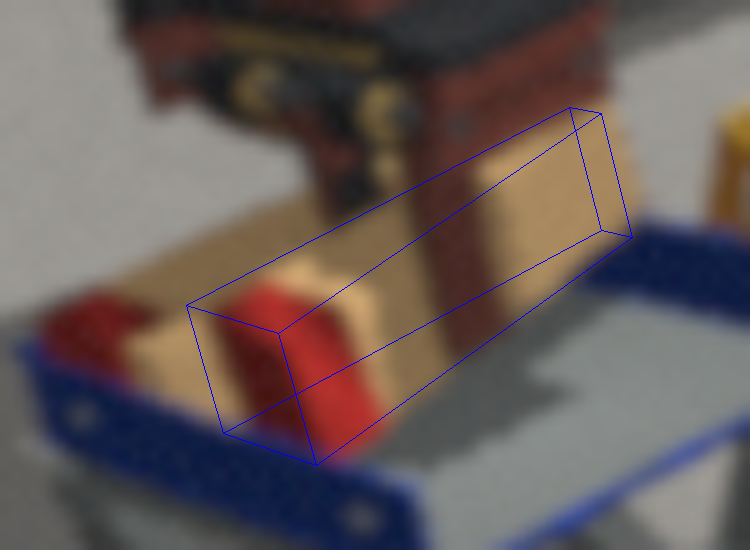

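Emit:
arm_command(
  deltas=[
    [-0.01,0.002,-0.005,0],
    [-0.002,0.001,-0.005,0],
  ],
)

```text
t: 27.75
ee_pos: [574.4, -168.6, 162.9]
orientation: [-0.463, 1.488, -0.297]
ft_force: [0.1, 0.0, -0.6]
width: 37.1
```

```bash
cat >> h.py <<'E'
def heldpts2(ox,oy=2.2,oz=7.9,s=-1,pitch=0):
    # pitch>0: thick end lower, about TCP
    c,si=np.cos(pitch),np.sin(pitch);o,R=tool()
    B=np.c_[[0,0,-1.],[0,s,0],np.cross([0,0,-1.],[0,s,0])]
    P=W-[ox,oy,oz];Q=P@np.array([[c,0,si],[0,1,0],[-si,0,c]]) if False else np.c_[P[:,0]*c-(-si)*P[:,2]*1,P[:,1],-si*P[:,0]+c*P[:,2]]
    return o["ee_pos"]+Q@B@R.T
E
python3 - <<'E'
from h import *
intray()
im=ctrl.get_image("side")[:,:,::-1].copy();it=ctrl.get_image("top")[:,:,::-1].copy()
for ox,f in((11,'o7'),(16,'o8')):
    ovl("side",im,(270,170,345,225),8,[(heldpts2(ox,pitch=.055),E_,(255,0,0))],f"pics/{f}.png")
a=cv2.imread("pics/o7.png");b=cv2.imread("pics/o8.png");cv2.imwrite("pics/o78.png",cv2.resize(np.vstack([a,b]),None,fx=.68,fy=.68))
ovl("top",it,(250,95,380,205),6,[(heldpts2(14,pitch=.055),E_,(255,0,0)),(TRM@TR.T+TT,TE,(0,255,255))],"pics/o9.png")
E
```

```text
t27.75 tray pos [117.1 -13.5  65.6] tool in tray
 [[ 0.001 -1.     0.   ]
 [ 0.023  0.     1.   ]
 [-1.    -0.001  0.023]] F tray [-0.3  0.1 -0.5] w37.1
```

View pics/o78.png

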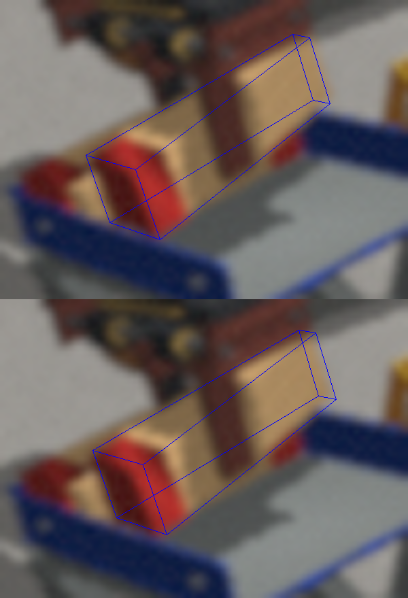

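View pics/o9.png

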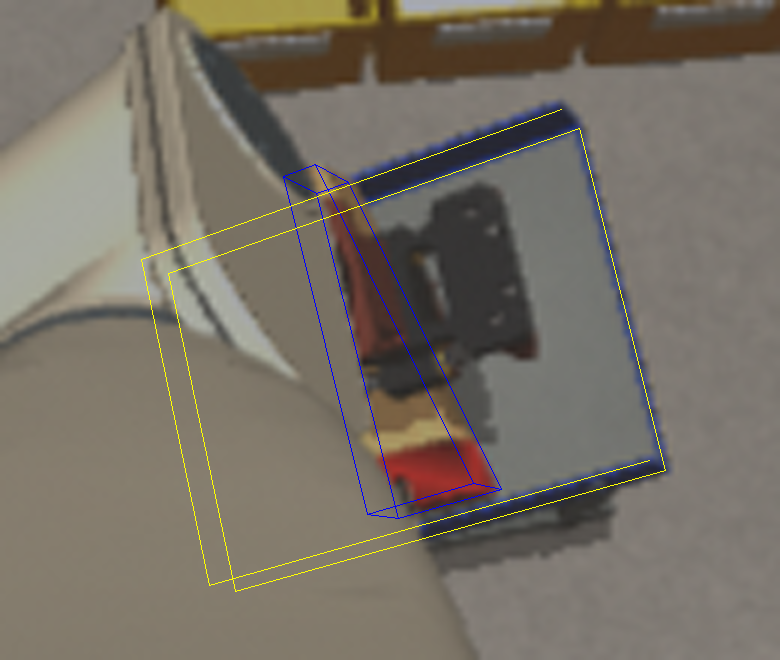

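Emit:
arm_command(
  deltas=[
    [0.013,0.001,0,0],
    [0.012,0.001,0,0],
  ],
)

```text
t: 28.05
ee_pos: [576.5, -178.3, 140.4]
orientation: [-0.464, 1.484, -0.297]
ft_force: [0.6, 0.5, -1.9]
width: 36.9
```

```bash
python3 -c "
from h import *
intray()"
```

```text
t28.05 tray pos [115.3 -12.3  41.1] tool in tray
 [[ 0.002 -1.    -0.   ]
 [ 0.027  0.     1.   ]
 [-1.    -0.002  0.027]] F tray [-1.3  0.7 -1.5] w36.9
```

Emit:
arm_command(
  deltas=[
    [0.004,0,0,0],
    [0.003,0,0,0],
  ],
)

```text
t: 28.25
ee_pos: [578.7, -181.9, 132.9]
orientation: [-0.464, 1.482, -0.296]
ft_force: [6.1, 5.2, 8.3]
width: 36.2
```

```bash
python3 -c "
from h import *
intray()"
```

```text
t28.25 tray pos [115.1 -10.5  32.7] tool in tray
 [[ 0.001 -1.    -0.   ]
 [ 0.029 -0.     1.   ]
 [-1.    -0.001  0.029]] F tray [-0.1  6.6  9.5] w36.2
```

Emit:
arm_command(
  deltas=[
    [0.003,0,-0.001,0],
    [0.002,0,-0.001,0],
  ],
)

```text
t: 28.45
ee_pos: [581.1, -183.9, 130.1]
orientation: [-0.464, 1.475, -0.295]
ft_force: [-10.5, 22.1, 31.1]
width: 36.3
```

Run:
```python
from h import *
p=intray()
im=ctrl.get_image("side")[:,:,::-1].copy()
cv2.imwrite("pics/o10.png",cv2.resize(im[165:235,265:360],None,fx=8,fy=8,interpolation=cv2.INTER_CUBIC))
```

```text
t28.45 tray pos [115.7  -8.4  29.2] tool in tray
 [[ 0.002 -1.     0.001]
 [ 0.036  0.001  0.999]
 [-0.999 -0.002  0.036]] F tray [-5.7 -8.2 38.3] w36.3
```

View pics/o10.png

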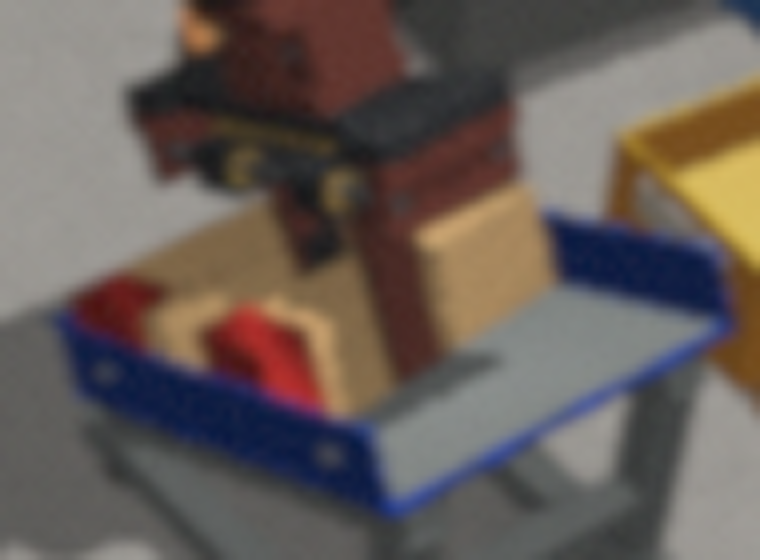

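Emit:
arm_command(
  deltas=[
    [-0.001,0,0,0],
    [0,0,0,0],
  ],
  hand=0.044,
)

```text
t: 28.7
ee_pos: [581.7, -183.5, 131.2]
orientation: [-0.464, 1.473, -0.296]
ft_force: [-0.7, -0.8, -0.1]
width: 43.6
```

Run:
```python
from h import *
p=intray()
```

```text
t28.70 tray pos [116.   -7.7  30.3] tool in tray
 [[ 0.003 -1.     0.001]
 [ 0.037  0.001  0.999]
 [-0.999 -0.003  0.037]] F tray [ 0.6 -0.8 -0.4] w43.6
```

Emit:
arm_command(
  deltas=[
    [-0.02,0,0,0],
    [-0.025,0,0,0],
    [-0.02,-0.01,0,0],
  ],
)

```text
t: 29.0
ee_pos: [574.5, -162.5, 190.1]
orientation: [-0.464, 1.483, -0.295]
ft_force: [0.3, 0.5, 0.1]
width: 43.9
```

Emit:
arm_command(
  deltas=[
    [0,-0.022,0,0],
    [0,-0.022,0,0],
  ],
  hand=0.0,
)

```text
t: 29.2
ee_pos: [579.2, -200.4, 212.4]
orientation: [-0.467, 1.481, -0.293]
ft_force: [0.0, -0.1, 0.7]
width: 31.2
```

Run:
```python
from h import *
p=intray()
im=ctrl.get_image("side")[:,:,::-1].copy();it=ctrl.get_image("top")[:,:,::-1].copy()
cv2.imwrite("pics/o11.png",cv2.resize(im[165:235,265:360],None,fx=8,fy=8,interpolation=cv2.INTER_CUBIC))
cv2.imwrite("pics/o12.png",cv2.resize(it[95:205,250:380],None,fx=6,fy=6,interpolation=cv2.INTER_CUBIC))
```

```text
t29.20 tray pos [168.7 -11.9  94.3] tool in tray
 [[ 0.001 -1.    -0.004]
 [ 0.03  -0.004  1.   ]
 [-1.    -0.001  0.03 ]] F tray [0.4 0.  0.6] w31.2
```

View pics/o11.png

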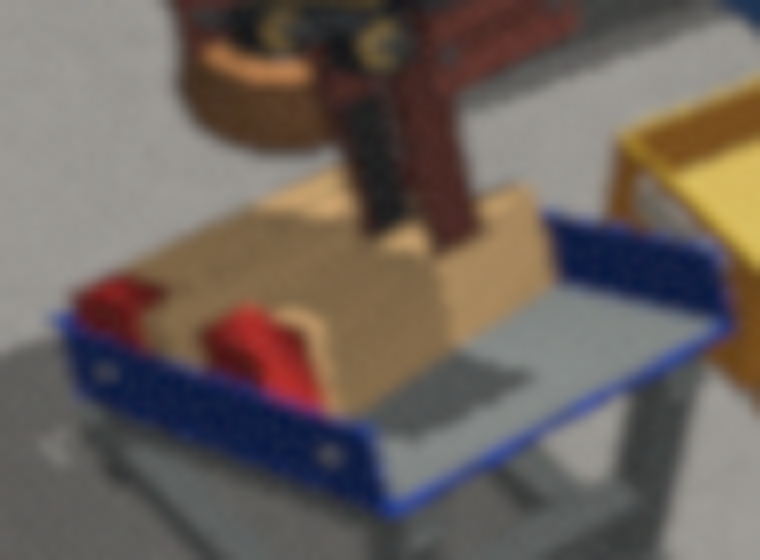

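View pics/o12.png

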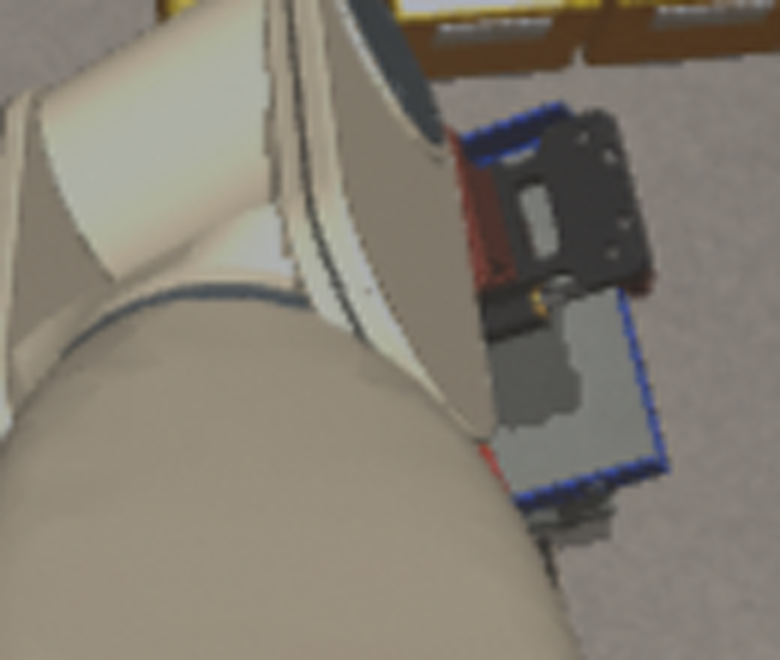

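Emit:
arm_command(
  deltas=[
    [0.02,0.002,0,0],
    [0.02,0.001,0,0],
    [0.015,0.001,0,0],
  ],
)

```text
t: 29.6
ee_pos: [584.7, -224.4, 162.4]
orientation: [-0.463, 1.476, -0.298]
ft_force: [0.7, 0.2, -0.7]
width: 1.1
```

Run:
```python
from h import *
p=intray()
```

```text
t29.60 tray pos [166.8  -8.9  38.6] tool in tray
 [[ 0.003 -1.     0.003]
 [ 0.034  0.003  0.999]
 [-0.999 -0.003  0.034]] F tray [-0.4  0.8 -0.6] w1.1
```

Emit:
arm_command(
  deltas=[
    [0.002,0.012,0,0],
    [0.001,0.01,0,0],
    [0,0.008,0,0],
    [0,0.008,0,0],
  ],
)

```text
t: 30.0
ee_pos: [579.5, -191.8, 136.6]
orientation: [-0.462, 1.482, -0.299]
ft_force: [-0.5, 0.1, 0.9]
width: 0.3
```

Run:
```python
from h import *
p=intray()
```

```text
t30.00 tray pos [125.6 -10.8  31.3] tool in tray
 [[ 0.002 -1.     0.002]
 [ 0.028  0.003  1.   ]
 [-1.    -0.002  0.028]] F tray [ 0.3 -0.5  0.9] w0.3
```

Emit:
arm_command(
  deltas=[
    [0,0.006,0,0],
    [0,0.005,0,0],
  ],
)

```text
t: 30.2
ee_pos: [579.4, -181.3, 131.9]
orientation: [-0.465, 1.481, -0.298]
ft_force: [1.5, -22.5, 11.7]
width: 0.6
```

Run:
```python
from h import *
p=intray()
im=ctrl.get_image("side")[:,:,::-1].copy()
cv2.imwrite("pics/o13.png",cv2.resize(im[165:235,265:360],None,fx=8,fy=8,interpolation=cv2.INTER_CUBIC))
```

```text
t30.20 tray pos [114.1  -9.7  32. ] tool in tray
 [[ 0.004 -1.     0.001]
 [ 0.03   0.001  1.   ]
 [-1.    -0.004  0.03 ]] F tray [25.4 -0.8 -0.3] w0.6
```

View pics/o13.png

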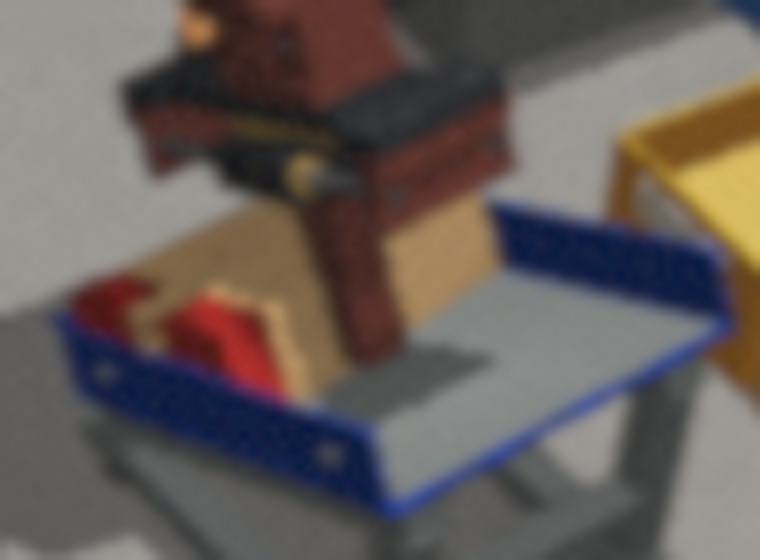

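Emit:
arm_command(
  deltas=[
    [0,-0.01,0,0],
    [-0.03,-0.012,0,0],
    [-0.045,0,0,0],
    [-0.045,0,0,0],
  ],
)

```text
t: 30.65
ee_pos: [569.4, -145.5, 246.7]
orientation: [-0.464, 1.492, -0.297]
ft_force: [0.8, -1.0, 0.3]
width: 0.8
```

Run:
```python
from h import *
p=intray();st()
plan([(480,-270,330),(230,-330,340),(55,-330,240),(32,-306,200)],yaw=1.57,step=44)
```

```text
t30.65 tray pos [135.7 -16.1 150.6] tool in tray
 [[ 0.001 -1.    -0.002]
 [ 0.019 -0.002  1.   ]
 [-1.    -0.001  0.019]] F tray [ 1.1  0.7 -0.2] w0.8
t30.65 pos [ 569.4 -145.5  246.7] toolx [ 0.068 -0.466 -0.882] tooly [-0.092  0.877 -0.471] tilt28.10 q [-0.045  0.359  1.824 -0.603  0.953 -1.37 ] F [ 0.8 -1.   0.3] M [0.21 0.01 0.05] w0.8
17
[[-0.005, -0.035, -0.025, 0.092], [-0.005, -0.037, -0.022, 0.092], [-0.005, -0.039, -0.019, 0.092], [-0.005, -0.041, -0.015, 0.092], [0.0, -0.021, -0.038, 0.092], [0.0, -0.024, -0.036, 0.092], [0.0, -0.027, -0.033, 0.092], [0.0, -0.03, -0.03, 0.092], [0.0, -0.033, -0.028, 0.092], [0.0, -0.035, -0.024, 0.092]]
[[0.015, -0.02, -0.031, 0.092], [0.015, -0.023, -0.029, 0.092], [0.015, -0.026, -0.027, 0.092], [0.015, -0.028, -0.024, 0.092], [0.015, -0.03, -0.022, 0.092], [0.011, -0.006, -0.023, 0.092], [0.011, -0.008, -0.022, 0.092]]
```

Emit:
arm_command(
  deltas=[
    [-0.005,-0.035,-0.025,0.092],
    [-0.005,-0.037,-0.022,0.092],
    [-0.005,-0.039,-0.019,0.092],
    [-0.005,-0.041,-0.015,0.092],
    [0.0,-0.021,-0.038,0.092],
    [0.0,-0.024,-0.036,0.092],
    [0.0,-0.027,-0.033,0.092],
    [0.0,-0.03,-0.03,0.092],
    [0.0,-0.033,-0.028,0.092],
    [0.0,-0.035,-0.024,0.092],
  ],
  hand=0.086,
)

```text
t: 31.65
ee_pos: [224.7, -329.7, 348.5]
orientation: [0.299, 1.156, -0.93]
ft_force: [-0.4, -0.6, 0.1]
width: 76.6
```

Run:
```python
from h import *
st()
plan([(55,-325,250),(35,-306,200)],yaw=.6,step=40)
it=ctrl.get_image("top")[:,:,::-1].copy()
cv2.imwrite("pics/o14.png",cv2.resize(it[95:205,250:380],None,fx=6,fy=6,interpolation=cv2.INTER_CUBIC))
```

```text
t31.65 pos [ 224.7 -329.7  348.5] toolx [ 0.094 -0.471 -0.877] tooly [ 0.756  0.607 -0.245] tilt28.72 q [-0.822 -0.249  2.219 -0.37   0.769 -1.339] F [-0.4 -0.6  0.1] M [ 0.18 -0.    0.01] w76.6
7
[[0.014, -0.02, -0.031, 0.086], [0.014, -0.023, -0.029, 0.086], [0.014, -0.025, -0.027, 0.086], [0.014, -0.027, -0.025, 0.086], [0.014, -0.029, -0.022, 0.086], [0.017, -0.006, -0.023, 0.086], [0.017, -0.007, -0.022, 0.086]]
```

View pics/o14.png

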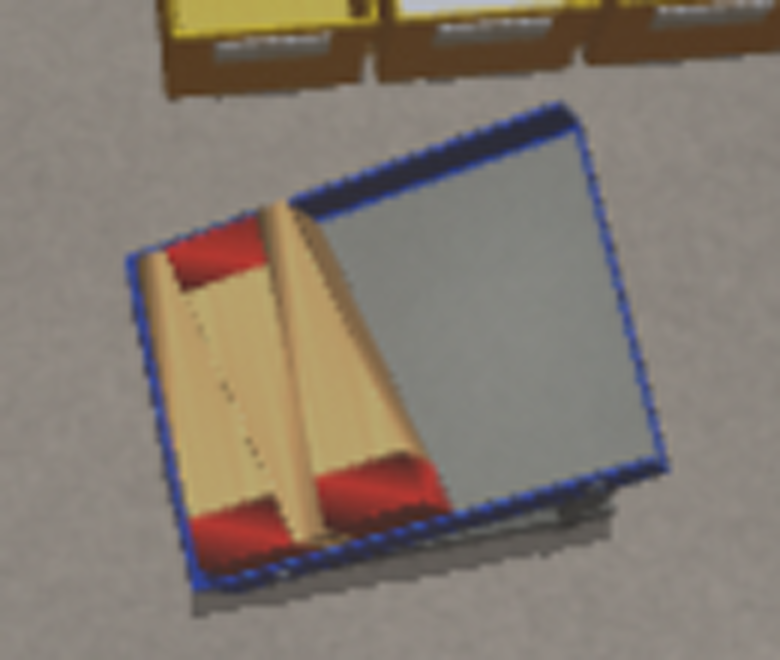

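Emit:
arm_command(
  deltas=[
    [0.014,-0.02,-0.031,0.086],
    [0.014,-0.023,-0.029,0.086],
    [0.014,-0.025,-0.027,0.086],
    [0.014,-0.027,-0.025,0.086],
    [0.017,-0.006,-0.023,0.086],
    [0.017,-0.007,-0.022,0.086],
  ],
)

```text
t: 32.3
ee_pos: [55.5, -310.8, 220.7]
orientation: [0.723, 0.865, -1.251]
ft_force: [1.6, 0.2, -0.3]
width: 85.9
```

Run:
```python
from h import *
o,R=st()
a=np.arctan2(R[1,0],R[0,0]);print(a,np.hypot(*o['ee_pos'][:2]))
d=lambda k,dz:R.T@np.array([-np.cos(a)*k,-np.sin(a)*k,dz])
print(d(.035,-.03).round(3))
plan([(300*np.cos(a),300*np.sin(a),200)])
```

```text
t32.30 pos [  55.5 -310.8  220.7] toolx [ 0.092 -0.493 -0.865] tooly [0.984 0.18  0.002] tilt30.09 q [-1.47  -0.21   2.561  0.158  0.27  -1.791] F [ 1.6  0.2 -0.3] M [0.19 0.02 0.03] w85.9
-1.3860454063964176 315.75651091285425
[ 0.008 -0.    -0.045]
1
[[0.01, 0.002, -0.024, 0.0]]
```

Emit:
arm_command(
  deltas=[
    [0.008,0,-0.045,0],
    [0.008,0,-0.045,0],
    [0.01,0,-0.045,0],
    [0.01,0,-0.045,0],
    [0.012,0,-0.045,0],
    [0.012,0,-0.045,0],
  ],
)

```text
t: 32.9
ee_pos: [40.4, -257.9, 195.4]
orientation: [0.84, 1.012, -1.194]
ft_force: [0.5, -0.5, 0.6]
width: 86.2
```

Run:
```python
from h import *
o,R=st()
a=np.arctan2(R[1,0],R[0,0]);print(a,np.arctan2(o['ee_pos'][1],o['ee_pos'][0]))
d=lambda k,dz:R.T@np.array([-np.cos(a)*k,-np.sin(a)*k,dz])
print(d(.035,-.03).round(3))
```

```text
t32.90 pos [  40.4 -257.9  195.4] toolx [ 0.065 -0.334 -0.94 ] tooly [0.982 0.187 0.002] tilt19.89 q [-1.51  -0.219  2.58   0.105  0.439 -1.785] F [ 0.5 -0.5  0.6] M [0.11 0.08 0.02] w86.2
-1.378209062384383 -1.4154760632554084
[ 0.016 -0.    -0.043]
```

Emit:
arm_command(
  deltas=[
    [0.016,0,-0.043,0],
    [0.018,0,-0.043,0],
    [0.018,0,-0.043,0],
    [0.02,0,-0.042,0],
    [0.021,0,-0.042,0],
    [0.022,0,-0.041,0],
    [0.023,0,-0.041,0],
  ],
)

```text
t: 33.6
ee_pos: [-0.1, -221.1, 156.2]
orientation: [0.981, 1.167, -1.094]
ft_force: [-0.6, 0.3, 0.2]
width: 85.9
```

Run:
```python
from h import *
o,R=st()
a=np.arctan2(R[1,0],R[0,0]);print(a,np.arctan2(o['ee_pos'][1],o['ee_pos'][0]))
d=lambda k,dz:R.T@np.array([-np.cos(a)*k,-np.sin(a)*k,dz])
print(d(.035,-.025).round(3))
```

```text
t33.60 pos [-1.000e-01 -2.211e+02  1.562e+02] toolx [ 0.054 -0.133 -0.99 ] tooly [0.979 0.202 0.027] tilt8.27 q [-1.72  -0.075  2.58   0.149  0.517 -2.048] F [-0.6  0.3  0.2] M [ 0.    0.07 -0.01] w85.9
-1.1830587669048698 -1.571102310727291
[ 0.02  -0.007 -0.038]
```

Run:
```python
from h import *
plan([(132,-216,145)],step=45)
o,R=tool();a=-1.02
d=lambda k,dz:R.T@np.array([-np.cos(a)*k,-np.sin(a)*k,dz])
print(d(.038,-.02).round(3))
```

```text
3
[[0.006, 0.043, 0.006, 0.0], [0.006, 0.043, 0.006, 0.0], [0.006, 0.043, 0.006, 0.0]]
[ 0.014 -0.013 -0.038]
```

Emit:
arm_command(
  deltas=[
    [0.006,0.043,0.006,0.0],
    [0.006,0.043,0.006,0.0],
    [0.006,0.043,0.006,0.0],
    [0.014,-0.013,-0.038,0],
    [0.015,-0.013,-0.038,0],
    [0.016,-0.013,-0.038,0],
  ],
)

```text
t: 34.2
ee_pos: [70.4, -201.3, 134.4]
orientation: [1.031, 1.237, -1.081]
ft_force: [0.6, 0.2, -0.9]
width: 86.1
```

Run:
```python
from h import *
o,R=st();print(np.arctan2(o['ee_pos'][1],o['ee_pos'][0]))
for a in(-1.02,-.6):
    d=lambda k,dz:R.T@np.array([-np.cos(a)*k,-np.sin(a)*k,dz])
    print(d(.038,-.02).round(3))
```

```text
t34.20 pos [  70.4 -201.3  134.4] toolx [ 0.024 -0.059 -0.998] tooly [0.981 0.193 0.012] tilt3.63 q [-1.3    0.026  2.581  0.016  0.471 -1.507] F [ 0.6  0.2 -0.9] M [-0.03  0.11  0.  ] w86.1
-1.2342178552369025
[ 0.018 -0.013 -0.037]
[ 0.018 -0.027 -0.028]
```

Run:
```python
from h import *
plan([(165,-170,105)],step=45,yaw=.3)
o,R=tool();a=-.785;R=R@Rx(.3)
d=lambda k,dz:R.T@np.array([-np.cos(a)*k,-np.sin(a)*k,dz])
print(d(.038,-.02).round(3))
```

```text
3
[[0.01, 0.033, -0.005, 0.1], [0.01, 0.032, -0.008, 0.1], [0.01, 0.031, -0.011, 0.1]]
[ 0.018 -0.03  -0.025]
```

Emit:
arm_command(
  deltas=[
    [0.01,0.033,-0.005,0.1],
    [0.01,0.032,-0.008,0.1],
    [0.01,0.031,-0.011,0.1],
    [0.018,-0.03,-0.025,0],
    [0.018,-0.03,-0.025,0],
  ],
)

```text
t: 34.7
ee_pos: [119.2, -178.0, 91.4]
orientation: [1.242, 1.175, -1.272]
ft_force: [0.5, -0.1, 0.5]
width: 86.0
```

Run:
```python
from h import *
o,R=st();print(np.arctan2(o['ee_pos'][1],o['ee_pos'][0]))
a=-.785
d=lambda k,dz:R.T@np.array([-np.cos(a)*k,-np.sin(a)*k,dz])
print(d(.038,-.02).round(3))
```

```text
t34.70 pos [ 119.2 -178.    91.4] toolx [-0.011 -0.013 -1.   ] tooly [ 0.998 -0.066 -0.01 ] tilt0.98 q [-1.015  0.234  2.582 -0.051  0.321 -0.9  ] F [ 0.5 -0.1  0.5] M [-0.    0.06 -0.02] w86.0
-0.9807065050451307
[ 0.02  -0.028 -0.025]
```

Run:
```python
from h import *
plan([(250,-20,140),(400,180,140),(543.6,314.2,110)],step=38,yaw=1.434)
```

```text
19
[[-0.009, 0.02, -0.028, 0.075], [-0.009, 0.018, -0.029, 0.075], [-0.009, 0.016, -0.03, 0.075], [-0.009, 0.013, -0.031, 0.075], [-0.009, 0.011, -0.032, 0.075], [-0.009, 0.008, -0.033, 0.075], [-0.001, 0.004, -0.035, 0.075], [-0.001, 0.002, -0.036, 0.075], [-0.001, -0.001, -0.036, 0.075], [-0.001, -0.004, -0.036, 0.075]]
[[-0.001, -0.006, -0.035, 0.075], [-0.001, -0.009, -0.035, 0.075], [-0.001, -0.012, -0.034, 0.075], [0.004, -0.007, -0.032, 0.075], [0.004, -0.01, -0.031, 0.075], [0.004, -0.012, -0.031, 0.075], [0.004, -0.014, -0.03, 0.075], [0.004, -0.017, -0.028, 0.075], [0.004, -0.019, -0.027, 0.075]]
```

Emit:
arm_command(
  deltas=[
    [-0.009,0.02,-0.028,0.075],
    [-0.009,0.018,-0.029,0.075],
    [-0.009,0.016,-0.03,0.075],
    [-0.009,0.013,-0.031,0.075],
    [-0.009,0.011,-0.032,0.075],
    [-0.009,0.008,-0.033,0.075],
    [-0.001,0.004,-0.035,0.075],
    [-0.001,0.002,-0.036,0.075],
    [-0.001,-0.001,-0.036,0.075],
    [-0.001,-0.004,-0.036,0.075],
  ],
)

```text
t: 35.7
ee_pos: [339.7, 72.5, 143.6]
orientation: [1.808, 0.657, -1.866]
ft_force: [-0.2, -1.2, 0.3]
width: 86.1
```

Run:
```python
from h import *
o,R=st();a=ang();print(a)
plan([(543.6,314.2,120)],step=36,yaw=1.50+a)
```

```text
t35.70 pos [339.7  72.5 143.6] toolx [-0.033  0.003 -0.999] tooly [ 0.624 -0.781 -0.023] tilt1.88 q [0.169 0.224 2.269 0.014 0.68  1.055] F [-0.2 -1.2  0.3] M [-0.08  0.13 -0.06] w86.1
-0.8969370574290775
9
[[0.002, -0.007, -0.035, 0.067], [0.002, -0.009, -0.034, 0.067], [0.002, -0.011, -0.033, 0.067], [0.002, -0.014, -0.032, 0.067], [0.002, -0.016, -0.031, 0.067], [0.002, -0.018, -0.03, 0.067], [0.002, -0.02, -0.029, 0.067], [0.002, -0.022, -0.028, 0.067], [0.002, -0.023, -0.026, 0.067]]
```

Emit:
arm_command(
  deltas=[
    [0.002,-0.007,-0.034,0.08],
    [0.002,-0.009,-0.033,0.08],
    [0.002,-0.012,-0.032,0.08],
    [0.002,-0.015,-0.03,0.08],
    [0.002,-0.017,-0.029,0.08],
    [0.002,-0.02,-0.027,0.08],
    [0.002,-0.022,-0.026,0.08],
  ],
)

```text
t: 36.4
ee_pos: [501.8, 237.6, 120.2]
orientation: [2.134, 0.076, -2.243]
ft_force: [1.4, -0.1, 0.4]
width: 85.8
```

Run:
```python
from h import *
o,R=st();a=ang();print(a)
plan([(543.6,314.2,100)],step=18,yaw=1.50+a)
```

```text
t36.40 pos [501.8 237.6 120.2] toolx [-0.05   0.002 -0.999] tooly [ 0.066 -0.998 -0.005] tilt2.86 q [0.41  0.518 1.836 0.029 0.833 1.895] F [ 1.4 -0.1  0.4] M [0.04 0.11 0.02] w85.8
-1.5050229842262475
5
[[0.004, -0.015, -0.01, -0.001], [0.004, -0.015, -0.01, -0.001], [0.004, -0.015, -0.01, -0.001], [0.004, -0.015, -0.01, -0.001], [0.004, -0.015, -0.01, -0.001]]
```

Emit:
arm_command(
  deltas=[
    [0.004,-0.016,-0.01,0],
    [0.004,-0.016,-0.01,0],
    [0.004,-0.016,-0.01,0],
    [0.004,-0.014,-0.009,0],
    [0.004,-0.01,-0.006,0],
  ],
)

```text
t: 36.9
ee_pos: [551.8, 295.0, 93.8]
orientation: [2.132, 0.052, -2.266]
ft_force: [0.0, -0.1, -0.4]
width: 85.9
```

Run:
```python
from h import *
o,R=st();a=ang();print(a)
plan([(543.6,314.2,31)],step=18,yaw=1.50+a)
```

```text
t36.90 pos [551.8 295.   93.8] toolx [-0.061  0.001 -0.998] tooly [ 0.045 -0.999 -0.004] tilt3.48 q [0.459 0.641 1.675 0.036 0.88  1.961] F [ 0.  -0.1 -0.4] M [-0.02  0.13 -0.05] w85.9
-1.5259697096244702
4
[[0.016, -0.005, 0.001, -0.006], [0.016, -0.005, 0.001, -0.006], [0.016, -0.005, 0.001, -0.006], [0.016, -0.005, 0.001, -0.006]]
```

Emit:
arm_command(
  deltas=[
    [0.004,-0.012,0.004,-0.006],
    [0.014,-0.008,0.002,-0.006],
    [0.016,-0.001,0.001,-0.006],
    [0.016,0,0.001,-0.006],
  ],
)

```text
t: 37.3
ee_pos: [541.5, 311.2, 41.3]
orientation: [2.121, 0.075, -2.257]
ft_force: [0.2, -0.5, -0.8]
width: 86.0
```

Run:
```python
from h import *
o,R=st();a=ang();print(a)
plan([(543.6,314.2,31)],step=18,yaw=1.50+a)
```

```text
t37.30 pos [541.5 311.2  41.3] toolx [-0.062  0.002 -0.998] tooly [ 0.064 -0.998 -0.006] tilt3.55 q [0.489 0.719 1.685 0.043 0.792 1.964] F [ 0.2 -0.5 -0.8] M [-0.01  0.12 -0.01] w86.0
-1.506310446564947
1
[[0.01, -0.003, -0.003, -0.006]]
```

Emit:
arm_command(
  deltas=[
    [0.01,-0.002,-0.001,-0.004],
    [0.0005,0,0,0],
    [0.0005,0,0,0],
    [0.0005,0,0,0],
    [0.0005,0,0,0],
    [0.0005,0,0,0],
    [0.0005,0,0,0],
    [0.0003,0,0,0],
    [0.0003,0,0,0],
  ],
  hand=0.01,
)

```text
t: 38.2
ee_pos: [539.8, 312.4, 26.1]
orientation: [2.114, 0.08, -2.255]
ft_force: [-1.7, -1.1, 5.1]
width: 35.3
```

Run:
```python
from h import *
o,R=st()
plan([(530,300,200),(410,-50,330),(330,-250,400),(200,-400,420),(60,-560,430),(10,-750,430),(-10,-950,440)],step=45,yaw=-.0)
```

```text
t38.20 pos [539.8 312.4  26.1] toolx [-0.065 -0.001 -0.998] tooly [ 0.071 -0.997 -0.004] tilt3.71 q [0.492 0.742 1.685 0.043 0.772 1.96 ] F [-1.7 -1.1  5.1] M [-0.26  0.3  -0.02] w35.3
39
[[-0.043, 0.003, 0.005, -0.0], [-0.043, 0.003, 0.005, -0.0], [-0.043, 0.003, 0.005, -0.0], [-0.043, 0.003, 0.005, -0.0], [-0.014, 0.038, 0.017, -0.0], [-0.014, 0.038, 0.017, -0.0], [-0.014, 0.038, 0.017, -0.0], [-0.014, 0.038, 0.017, -0.0], [-0.014, 0.038, 0.017, -0.0], [-0.014, 0.038, 0.017, -0.0]]
[[-0.014, 0.038, 0.017, -0.0], [-0.014, 0.038, 0.017, -0.0], [-0.014, 0.038, 0.017, -0.0], [-0.011, 0.032, 0.016, -0.0], [-0.011, 0.032, 0.016, -0.0], [-0.011, 0.032, 0.016, -0.0], [-0.011, 0.032, 0.016, -0.0], [-0.011, 0.032, 0.016, -0.0], [-0.011, 0.032, 0.016, -0.0], [-0.002, 0.028, 0.028, -0.0]]
[[-0.002, 0.028, 0.028, -0.0], [-0.002, 0.028, 0.028, -0.0], [-0.002, 0.028, 0.028, -0.0], [-0.002, 0.028, 0.028, -0.0], [0.0, 0.03, 0.03, -0.0], [0.0, 0.03, 0.03, -0.0], [0.0, 0.03, 0.03, -0.0], [0.0, 0.03, 0.03, -0.0], [0.0, 0.03, 0.03, -0.0], [0.001, 0.037, 0.013, -0.0]]
[[0.001, 0.037, 0.013, -0.0], [0.001, 0.037, 0.013, -0.0], [0.001, 0.037, 0.013, -0.0], [0.001, 0.037, 0.013, -0.0], [-0.002, 0.04, 0.007, -0.0], [-0.002, 0.04, 0.007, -0.0], [-0.002, 0.04, 0.007, -0.0], [-0.002, 0.04, 0.007, -0.0], [-0.002, 0.04, 0.007, -0.0]]
```

Emit:
arm_command(
  deltas=[
    [-0.02,0.001,0.002,0],
    [-0.045,0.003,0.005,0],
    [-0.045,0.003,0.005,0],
    [-0.045,0.01,0.008,0],
    [-0.03,0.03,0.015,0],
    [-0.018,0.038,0.017,0],
    [-0.014,0.038,0.017,0],
    [-0.014,0.038,0.017,0],
    [-0.014,0.038,0.017,0],
    [-0.014,0.038,0.017,0],
  ],
)

```text
t: 39.2
ee_pos: [449.5, 62.4, 294.9]
orientation: [2.098, 0.082, -2.258]
ft_force: [-0.0, -0.9, -2.0]
width: 35.3
```

Run:
```python
from h import *
o,R=st()
im=ctrl.get_image("side");cv2.imwrite("pics/s7.png",cv2.resize(im[60:230,170:370,::-1],None,fx=3,fy=3))
plan([(380,-100,360),(300,-300,420),(200,-450,425),(115,-650,430),(95,-950,440)],step=46,yaw=-.0)
```

```text
t39.20 pos [449.5  62.4 294.9] toolx [-0.073 -0.006 -0.997] tooly [ 0.079 -0.997  0.001] tilt4.20 q [0.111 0.141 1.906 0.002 1.168 1.602] F [-0.  -0.9 -2. ] M [-0.03  0.01 -0.05] w35.3
25
[[-0.014, 0.038, 0.021, -0.0], [-0.014, 0.038, 0.021, -0.0], [-0.014, 0.038, 0.021, -0.0], [-0.014, 0.038, 0.021, -0.0], [-0.01, 0.039, 0.02, -0.0], [-0.01, 0.039, 0.02, -0.0], [-0.01, 0.039, 0.02, -0.0], [-0.01, 0.039, 0.02, -0.0], [-0.01, 0.039, 0.02, -0.0], [0.001, 0.035, 0.028, -0.0]]
[[0.001, 0.035, 0.028, -0.0], [0.001, 0.035, 0.028, -0.0], [0.001, 0.035, 0.028, -0.0], [0.001, 0.039, 0.02, -0.0], [0.001, 0.039, 0.02, -0.0], [0.001, 0.039, 0.02, -0.0], [0.001, 0.039, 0.02, -0.0], [0.001, 0.039, 0.02, -0.0], [-0.001, 0.043, 0.006, -0.0], [-0.001, 0.043, 0.006, -0.0]]
[[-0.001, 0.043, 0.006, -0.0], [-0.001, 0.043, 0.006, -0.0], [-0.001, 0.043, 0.006, -0.0], [-0.001, 0.043, 0.006, -0.0], [-0.001, 0.043, 0.006, -0.0]]
```

View pics/s7.png

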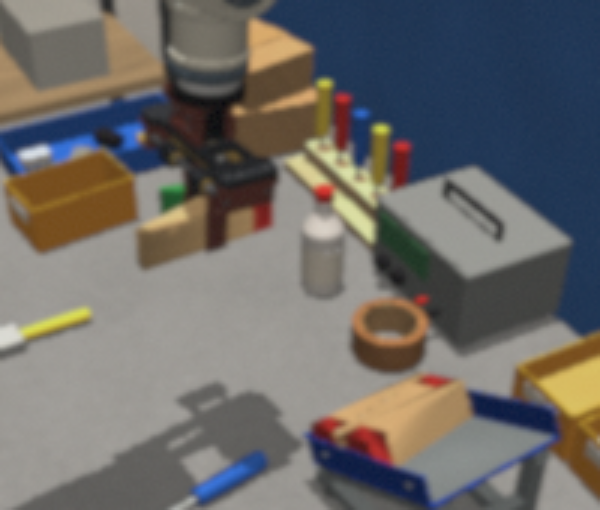

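Wedge held level, nothing else disturbed. On to the tilting station.

Emit:
arm_command(
  deltas=[
    [-0.014,0.038,0.021,0],
    [-0.014,0.038,0.021,0],
    [-0.014,0.038,0.021,0],
    [-0.014,0.038,0.021,0],
    [-0.01,0.039,0.02,0],
    [-0.01,0.039,0.02,0],
    [-0.01,0.039,0.02,0],
    [-0.01,0.039,0.02,0],
    [-0.005,0.037,0.024,0],
    [0.001,0.035,0.028,0],
  ],
)

```text
t: 40.25
ee_pos: [261.5, -346.6, 414.8]
orientation: [2.095, 0.082, -2.254]
ft_force: [2.3, -0.3, -2.1]
width: 35.7
```

Run:
```python
from h import *
o,R=st()
plan([(115,-650,430),(95,-950,440)],step=46,yaw=-.0)
```

```text
t40.25 pos [ 261.5 -346.6  414.8] toolx [-0.073 -0.01  -0.997] tooly [ 0.082 -0.997  0.004] tilt4.21 q [-0.91  -0.024  1.804 -0.064  1.399  0.591] F [ 2.3 -0.3 -2.1] M [-0.08  0.07 -0.04] w35.7
15
[[0.0, 0.036, 0.021, -0.0], [0.0, 0.036, 0.021, -0.0], [0.0, 0.036, 0.021, -0.0], [0.0, 0.036, 0.021, -0.0], [0.0, 0.036, 0.021, -0.0], [0.0, 0.036, 0.021, -0.0], [0.0, 0.036, 0.021, -0.0], [0.0, 0.036, 0.021, -0.0], [-0.001, 0.042, 0.006, -0.0], [-0.001, 0.042, 0.006, -0.0]]
[[-0.001, 0.042, 0.006, -0.0], [-0.001, 0.042, 0.006, -0.0], [-0.001, 0.042, 0.006, -0.0], [-0.001, 0.042, 0.006, -0.0], [-0.001, 0.042, 0.006, -0.0]]
```

Emit:
arm_command(
  deltas=[
    [0.0,0.036,0.021,0],
    [0.0,0.036,0.021,0],
    [0.0,0.036,0.021,0],
    [0.0,0.036,0.021,0],
    [0.0,0.036,0.021,0],
    [0.0,0.036,0.021,0],
    [0.0,0.038,0.014,0],
    [-0.001,0.042,0.006,0],
    [-0.001,0.042,0.006,0],
    [-0.001,0.042,0.006,0],
  ],
)

```text
t: 41.25
ee_pos: [122.2, -750.2, 422.0]
orientation: [2.102, 0.088, -2.264]
ft_force: [0.1, -0.7, -2.3]
width: 35.7
```

Run:
```python
from h import *
o,R=st();print(R.T@np.array([.0045,-.045,.03]))
plan([(95,-950,440)],step=46)
```

```text
t41.25 pos [ 122.2 -750.2  422. ] toolx [-0.075  0.001 -0.997] tooly [ 0.076 -0.997 -0.007] tilt4.28 q [-1.398  0.525  1.08  -0.073  1.551  0.099] F [ 0.1 -0.7 -2.3] M [-0.04  0.04  0.01] w35.7
[-0.03031506  0.0449981   0.00119064]
5
[[-0.003, 0.039, 0.009, 0.0], [-0.003, 0.039, 0.009, 0.0], [-0.003, 0.039, 0.009, 0.0], [-0.003, 0.039, 0.009, 0.0], [-0.003, 0.039, 0.009, 0.0]]
```

Emit:
arm_command(
  deltas=[
    [-0.003,0.042,0.009,0],
    [-0.003,0.042,0.009,0],
    [-0.003,0.042,0.009,0],
    [-0.003,0.042,0.009,0],
    [-0.03,0.045,0.002,0],
    [-0.03,0.045,0.001,0],
    [-0.028,0.046,0.001,0],
    [-0.026,0.046,0.001,0],
    [-0.024,0.047,0.001,0],
    [-0.022,0.047,0.001,0],
  ],
)

```text
t: 42.25
ee_pos: [98.3, -979.2, 476.0]
orientation: [2.039, -0.057, -2.183]
ft_force: [0.2, 0.7, -1.6]
width: 35.3
```

Run:
```python
from h import *
o,R=st();print(R.T@np.array([.0045,-.045,.03]))
intray()
```

```text
t42.25 pos [  98.3 -979.2  476. ] toolx [-0.062 -0.138 -0.989] tooly [ 0.086 -0.987  0.132] tilt8.69 q [-1.461  1.018  0.086 -0.081  1.906 -0.004] F [ 0.2  0.7 -1.6] M [ 0.12  0.17 -0.  ] w35.3
[-0.02373376  0.04879079  0.0011905 ]
t42.25 tray pos [ 932.9 -570.2  -13.6] tool in tray
 [[-0.349  0.937  0.012]
 [-0.076 -0.015 -0.997]
 [-0.934 -0.349  0.076]] F tray [-1.4  0.3 -1.1] w35.3
```

Emit:
arm_command(
  deltas=[
    [-0.022,0.047,0.001,0],
    [-0.02,0.047,0.001,0],
    [-0.018,0.048,0.001,0],
    [-0.016,0.048,0.001,0],
    [-0.014,0.048,0.001,0],
    [-0.012,0.048,0.001,0],
    [-0.01,0.048,0.001,0],
    [-0.008,0.048,0.001,0],
    [-0.006,0.048,0.001,0],
  ],
)

```text
t: 43.15
ee_pos: [97.5, -1036.8, 558.9]
orientation: [1.881, -0.355, -1.985]
ft_force: [-0.1, -0.9, -1.3]
width: 35.3
```

Run:
```python
from h import *
o,R=st()
intray()
print(np.degrees(np.arcsin((TR.T@R)[0,0])))
```

```text
t43.15 pos [   97.5 -1036.8   558.9] toolx [-0.031 -0.439 -0.898] tooly [ 0.101 -0.895  0.434] tilt26.11 q [-1.468  0.956  0.087 -0.076  1.649 -0.014] F [-0.1 -0.9 -1.3] M [0.36 0.18 0.01] w35.3
t43.15 tray pos [1022.3 -576.9   32.8] tool in tray
 [[-0.039  0.999  0.011]
 [-0.075  0.008 -0.997]
 [-0.996 -0.04   0.075]] F tray [ 0.2 -0.2 -1.6] w35.3
-2.2227916678529085
```

Run:
```python
from h import *
print(tray2w((138,4.5,120)),tray2w((250,-150,150)))
plan([(105,-960,515)],step=25)
plan([(200,-680,440),(340,-430,390),tray2w((138,4.5,130))],p=np.array([105,-960,515.]),step=38)
```

```text
[ 591.498597   -159.70258994  220.74078681] [ 446.5165839  -259.91496802  299.81002963]
4
[[0.001, -0.022, -0.004, 0.0], [0.001, -0.022, -0.004, 0.0], [0.001, -0.022, -0.004, 0.0], [0.001, -0.022, -0.004, 0.0]]
28
[[-0.006, -0.03, -0.013, 0.0], [-0.006, -0.03, -0.013, 0.0], [-0.006, -0.03, -0.013, 0.0], [-0.006, -0.03, -0.013, 0.0], [-0.006, -0.03, -0.013, 0.0], [-0.006, -0.03, -0.013, 0.0], [-0.006, -0.03, -0.013, 0.0], [-0.006, -0.03, -0.013, 0.0], [-0.006, -0.03, -0.013, 0.0], [-0.009, -0.029, -0.02, 0.0]]
[[-0.009, -0.029, -0.02, 0.0], [-0.009, -0.029, -0.02, 0.0], [-0.009, -0.029, -0.02, 0.0], [-0.009, -0.029, -0.02, 0.0], [-0.009, -0.029, -0.02, 0.0], [-0.009, -0.029, -0.02, 0.0], [-0.009, -0.029, -0.02, 0.0], [0.001, -0.026, -0.026, 0.0], [0.001, -0.026, -0.026, 0.0], [0.001, -0.026, -0.026, 0.0]]
[[0.001, -0.026, -0.026, 0.0], [0.001, -0.026, -0.026, 0.0], [0.001, -0.026, -0.026, 0.0], [0.001, -0.026, -0.026, 0.0], [0.001, -0.026, -0.026, 0.0], [0.001, -0.026, -0.026, 0.0], [0.001, -0.026, -0.026, 0.0], [0.001, -0.026, -0.026, 0.0]]
```

Emit:
arm_command(
  deltas=[
    [0.001,-0.022,-0.004,0],
    [0.001,-0.022,-0.004,0],
    [0.001,-0.022,-0.004,0],
    [-0.006,-0.03,-0.013,0],
    [-0.006,-0.03,-0.013,0],
    [-0.006,-0.03,-0.013,0],
    [-0.006,-0.03,-0.013,0],
    [-0.006,-0.03,-0.013,0],
    [-0.006,-0.03,-0.013,0],
    [-0.006,-0.03,-0.013,0],
  ],
)

```text
t: 44.15
ee_pos: [172.6, -763.1, 455.2]
orientation: [1.877, -0.367, -1.98]
ft_force: [0.1, 0.4, -2.0]
width: 35.7
```

Run:
```python
from h import *
intray();st()
plan([(340,-430,390),tray2w((138,4.5,130))],step=38)
```

```text
t44.15 tray pos [ 740.1 -474.1   65.4] tool in tray
 [[-0.029  1.     0.008]
 [-0.076  0.006 -0.997]
 [-0.997 -0.03   0.076]] F tray [-1.3  0.1 -1.5] w35.7
t44.15 pos [ 172.6 -763.1  455.2] toolx [-0.03  -0.448 -0.894] tooly [ 0.098 -0.891  0.443] tilt26.66 q [-1.311  0.341  1.347 -0.17   1.017  0.227] F [ 0.1  0.4 -2. ] M [ 0.34  0.18 -0.03] w35.7
21
[[-0.01, -0.031, -0.02, 0.0], [-0.01, -0.031, -0.02, 0.0], [-0.01, -0.031, -0.02, 0.0], [-0.01, -0.031, -0.02, 0.0], [-0.01, -0.031, -0.02, 0.0], [-0.01, -0.031, -0.02, 0.0], [-0.01, -0.031, -0.02, 0.0], [-0.01, -0.031, -0.02, 0.0], [-0.01, -0.031, -0.02, 0.0], [-0.01, -0.031, -0.02, 0.0]]
[[0.001, -0.027, -0.026, 0.0], [0.001, -0.027, -0.026, 0.0], [0.001, -0.027, -0.026, 0.0], [0.001, -0.027, -0.026, 0.0], [0.001, -0.027, -0.026, 0.0], [0.001, -0.027, -0.026, 0.0], [0.001, -0.027, -0.026, 0.0], [0.001, -0.027, -0.026, 0.0], [0.001, -0.027, -0.026, 0.0], [0.001, -0.027, -0.026, 0.0]]
[[0.001, -0.027, -0.026, 0.0]]
```

Emit:
arm_command(
  deltas=[
    [-0.01,-0.031,-0.02,0],
    [-0.01,-0.031,-0.02,0],
    [-0.01,-0.031,-0.02,0],
    [-0.01,-0.031,-0.02,0],
    [-0.01,-0.031,-0.02,0],
    [-0.01,-0.031,-0.02,0],
    [-0.01,-0.031,-0.02,0],
    [-0.01,-0.031,-0.02,0],
    [-0.01,-0.031,-0.02,0],
  ],
)

```text
t: 45.05
ee_pos: [331.3, -448.9, 398.3]
orientation: [1.882, -0.38, -1.966]
ft_force: [-0.1, -0.1, -1.6]
width: 35.5
```

Run:
```python
from h import *
intray()
plan([tray2w((140,0,140))],step=36)
```

```text
t45.05 tray pos [ 451.8 -284.   154.3] tool in tray
 [[-0.019  1.     0.002]
 [-0.068  0.001 -0.998]
 [-0.997 -0.019  0.068]] F tray [-0.7 -0.1 -1.4] w35.5
12
[[0.0, -0.026, -0.024, 0.0], [0.0, -0.026, -0.024, 0.0], [0.0, -0.026, -0.024, 0.0], [0.0, -0.026, -0.024, 0.0], [0.0, -0.026, -0.024, 0.0], [0.0, -0.026, -0.024, 0.0], [0.0, -0.026, -0.024, 0.0], [0.0, -0.026, -0.024, 0.0], [0.0, -0.026, -0.024, 0.0], [0.0, -0.026, -0.024, 0.0]]
[[0.0, -0.026, -0.024, 0.0], [0.0, -0.026, -0.024, 0.0]]
```

Alignment is excellent (1.1° short, yaw 0.1°). Continuing.

Emit:
arm_command(
  deltas=[
    [0.0,-0.028,-0.025,0],
    [0.0,-0.028,-0.025,0],
    [0.0,-0.028,-0.025,0],
    [0.0,-0.028,-0.025,0],
    [0.0,-0.028,-0.025,0],
    [0.0,-0.028,-0.025,0],
    [0.0,-0.028,-0.025,0],
    [0.0,-0.028,-0.025,0],
    [0.0,-0.028,-0.025,0],
    [0.002,-0.02,-0.022,0],
  ],
)

```text
t: 46.05
ee_pos: [565.3, -176.8, 260.6]
orientation: [1.906, -0.385, -1.936]
ft_force: [0.4, -0.1, -2.0]
width: 35.7
```

Run:
```python
from h import *
intray()
plan([tray2w((139,4.5,85))],step=25)
```

```text
t46.05 tray pos [169.3 -23.4 148.5] tool in tray
 [[-0.012  1.    -0.004]
 [-0.042 -0.005 -0.999]
 [-0.999 -0.011  0.042]] F tray [-0.8  0.4 -1.9] w35.7
4
[[0.016, -0.007, -0.008, 0.0], [0.016, -0.007, -0.008, 0.0], [0.016, -0.007, -0.008, 0.0], [0.016, -0.007, -0.008, 0.0]]
```

Emit:
arm_command(
  deltas=[
    [0.016,-0.008,-0.008,0],
    [0.016,-0.009,-0.008,0],
    [0.016,-0.009,-0.007,0],
    [0.012,-0.007,-0.005,0],
  ],
)

```text
t: 46.45
ee_pos: [598.1, -168.1, 189.8]
orientation: [1.918, -0.377, -1.922]
ft_force: [-0.6, 0.2, -2.0]
width: 35.6
```

Run:
```python
from h import *
intray()
im=ctrl.get_image("side")[:,:,::-1].copy()
for ox,f in((1,'a'),(6,'b')):
    ovl("side",im,(265,160,345,225),8,[(heldpts2(ox,oy=1.2,oz=3.6,s=-1,pitch=.025),E_,(255,0,0)),(TRM@TR.T+TT,TE,(0,255,255))],f"pics/q{f}.png")
cv2.imwrite("pics/q1.png",cv2.resize(np.hstack([cv2.imread("pics/qa.png"),cv2.imread("pics/qb.png")]),None,fx=.62,fy=.62))
```

```text
t46.45 tray pos [131.4  10.2  88.4] tool in tray
 [[-0.014  1.    -0.003]
 [-0.028 -0.003 -1.   ]
 [-1.    -0.014  0.028]] F tray [-1.1 -0.6 -1.7] w35.6
```

View pics/q1.png

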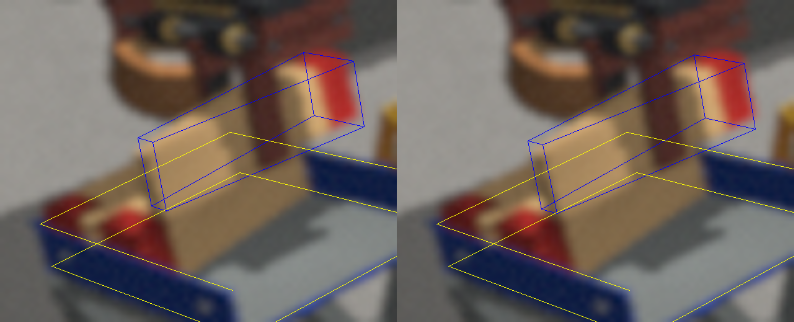

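Emit:
arm_command(
  deltas=[
    [0.004,0.004,0.006,0],
    [0.01,0.003,0.005,0],
    [0.014,0,0.001,0],
  ],
)

```text
t: 46.8
ee_pos: [587.3, -189.0, 167.4]
orientation: [1.92, -0.376, -1.92]
ft_force: [2.2, 2.6, 2.9]
width: 35.5
```

Run:
```python
from h import *
intray()
im=ctrl.get_image("side")[:,:,::-1].copy();it=ctrl.get_image("top")[:,:,::-1].copy()
cv2.imwrite("pics/q2.png",np.hstack([cv2.resize(im[165:235,265:360],None,fx=4,fy=4,interpolation=cv2.INTER_CUBIC),cv2.resize(it[120:190,280:375],None,fx=4,fy=4,interpolation=cv2.INTER_CUBIC)]))
```

```text
t46.80 tray pos [138.4  -2.6  59.4] tool in tray
 [[-0.014  1.    -0.003]
 [-0.025 -0.003 -1.   ]
 [-1.    -0.014  0.025]] F tray [-0.7  2.4  3.6] w35.5
```

View pics/q2.png

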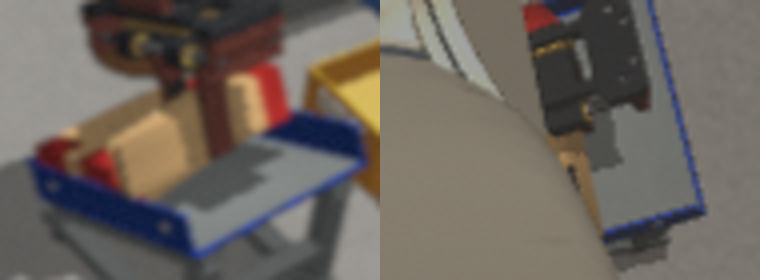

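Emit:
arm_command(
  deltas=[
    [-0.005,0,-0.002,0],
    [0,0,-0.002,0],
  ],
)

```text
t: 47.1
ee_pos: [590.2, -187.3, 170.8]
orientation: [1.918, -0.377, -1.924]
ft_force: [0.1, -0.9, -2.6]
width: 35.3
```

Run:
```python
from h import *
intray()
im=ctrl.get_image("side")[:,:,::-1].copy();it=ctrl.get_image("top")[:,:,::-1].copy()
cv2.imwrite("pics/q3.png",np.hstack([cv2.resize(im[165:235,265:360],None,fx=4,fy=4,interpolation=cv2.INTER_CUBIC),cv2.resize(it[120:190,280:375],None,fx=4,fy=4,interpolation=cv2.INTER_CUBIC)]))
```

```text
t47.10 tray pos [138.7   0.4  63.1] tool in tray
 [[-0.014  1.    -0.003]
 [-0.029 -0.004 -1.   ]
 [-0.999 -0.014  0.029]] F tray [-0.4  0.  -2.7] w35.3
```

View pics/q3.png

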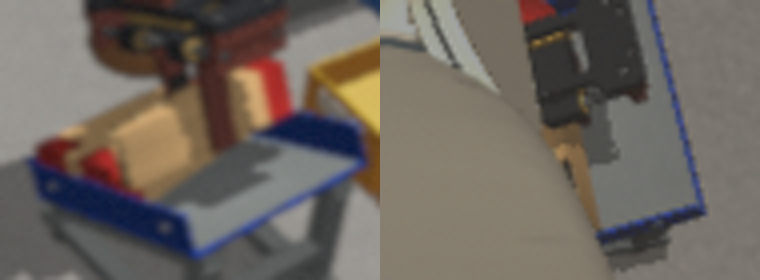

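Emit:
arm_command(
  deltas=[
    [0.008,0,-0.001,0],
    [0.008,0,0,0],
  ],
)

```text
t: 47.4
ee_pos: [592.7, -194.2, 156.7]
orientation: [1.92, -0.377, -1.921]
ft_force: [0.3, -0.1, -1.8]
width: 35.2
```

Run:
```python
from h import *
intray()
```

```text
t47.40 tray pos [138.3   2.2  47.3] tool in tray
 [[-0.014  1.    -0.003]
 [-0.026 -0.004 -1.   ]
 [-1.    -0.014  0.026]] F tray [-0.7  0.3 -1.7] w35.2
```

Emit:
arm_command(
  deltas=[
    [0.009,0,0.001,0],
    [0.005,0,0.001,0],
  ],
)

```text
t: 47.6
ee_pos: [593.1, -201.1, 143.4]
orientation: [1.924, -0.375, -1.916]
ft_force: [4.4, 2.2, 0.2]
width: 35.4
```

Run:
```python
from h import *
intray()
```

```text
t47.60 tray pos [138.2   1.9  32.3] tool in tray
 [[-0.014  1.    -0.003]
 [-0.022 -0.003 -1.   ]
 [-1.    -0.014  0.022]] F tray [-1.4  4.6  1. ] w35.4
```

Emit:
arm_command(
  deltas=[
    [0.003,0,0,0],
    [0.003,0,0,0],
  ],
)

```text
t: 47.8
ee_pos: [593.6, -204.1, 137.3]
orientation: [1.924, -0.375, -1.916]
ft_force: [-12.1, 24.7, 36.8]
width: 35.6
```

Run:
```python
from h import *
intray()
```

```text
t47.80 tray pos [138.    2.   25.5] tool in tray
 [[-0.014  1.    -0.003]
 [-0.022 -0.003 -1.   ]
 [-1.    -0.014  0.022]] F tray [-5.5 -9.5 44.6] w35.6
```

Emit:
arm_command(
  deltas=[
    [-0.0008,0,0,0],
  ],
)

```text
t: 47.9
ee_pos: [593.4, -203.9, 137.8]
orientation: [1.924, -0.375, -1.917]
ft_force: [1.3, -1.3, -2.8]
width: 35.3
```

Run:
```python
from h import *
intray()
im=ctrl.get_image("side")[:,:,::-1].copy()
cv2.imwrite("pics/q4.png",cv2.resize(im[165:235,265:360],None,fx=8,fy=8,interpolation=cv2.INTER_CUBIC))
```

```text
t47.90 tray pos [138.    1.9  26.1] tool in tray
 [[-0.014  1.    -0.003]
 [-0.022 -0.003 -1.   ]
 [-1.    -0.014  0.022]] F tray [-0.   1.1 -3.2] w35.3
```

View pics/q4.png

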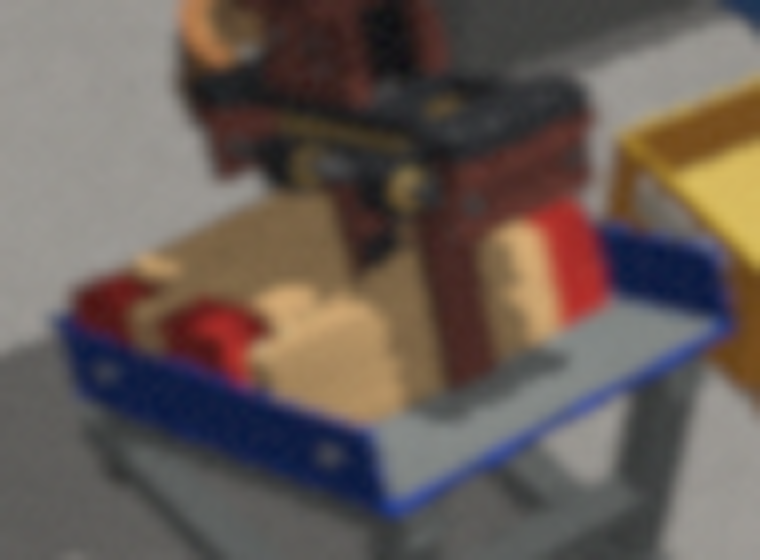

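Emit:
arm_command(
  deltas=[
    [0.001,0,0,0],
  ],
)

```text
t: 48.05
ee_pos: [593.5, -204.1, 137.4]
orientation: [1.924, -0.375, -1.916]
ft_force: [-3.6, 11.0, 14.7]
width: 35.0
```

Run:
```python
from h import *
intray()
```

```text
t48.05 tray pos [138.    1.9  25.6] tool in tray
 [[-0.014  1.    -0.003]
 [-0.022 -0.003 -1.   ]
 [-1.    -0.014  0.022]] F tray [-3.1 -2.5 18.2] w35.0
```

Seated with 18 N; release a little and withdraw.

Emit:
arm_command(
  deltas=[
    [0,0,0,0],
    [0,0,0,0],
  ],
  hand=0.042,
)

```text
t: 48.25
ee_pos: [593.1, -203.9, 137.5]
orientation: [1.924, -0.376, -1.917]
ft_force: [-0.1, 0.7, 0.4]
width: 41.8
```

Emit:
arm_command(
  deltas=[
    [-0.015,0,0,0],
    [-0.025,0,0,0],
    [-0.02,0.005,0,0],
  ],
)

```text
t: 48.55
ee_pos: [589.2, -180.5, 192.7]
orientation: [1.916, -0.375, -1.926]
ft_force: [0.1, -0.0, 1.1]
width: 42.0
```

Run:
```python
from h import *
intray()
im=ctrl.get_image("side")[:,:,::-1].copy()
cv2.imwrite("pics/q5.png",cv2.resize(im[165:235,265:360],None,fx=8,fy=8,interpolation=cv2.INTER_CUBIC))
```

```text
t48.55 tray pos [1.429e+02 1.000e-01 8.560e+01] tool in tray
 [[-0.015  1.    -0.002]
 [-0.03  -0.002 -1.   ]
 [-0.999 -0.015  0.03 ]] F tray [0.5 0.1 0.9] w42.0
```

View pics/q5.png

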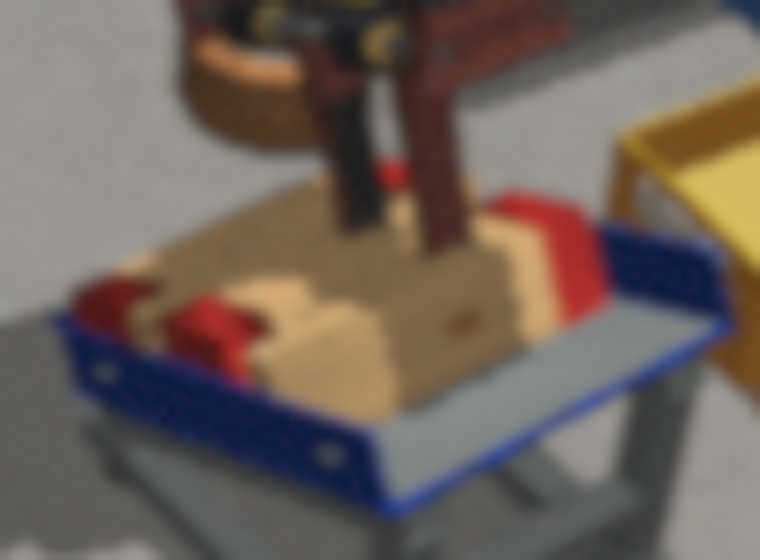

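Emit:
arm_command(
  deltas=[
    [-0.005,0.02,0,0],
    [0,0.022,0,0],
    [0.01,0.002,0,0],
    [0.02,-0.001,0,0],
    [0.015,-0.001,0,0],
  ],
  hand=0.0,
)

```text
t: 49.1
ee_pos: [597.3, -236.1, 183.3]
orientation: [1.927, -0.379, -1.912]
ft_force: [0.2, 0.1, 0.4]
width: 5.6
```

Run:
```python
from h import *
intray()
```

```text
t49.10 tray pos [188.1   2.4  51. ] tool in tray
 [[-0.012  1.    -0.006]
 [-0.019 -0.006 -1.   ]
 [-1.    -0.012  0.019]] F tray [0.1 0.2 0.4] w5.6
```

Now lower to z≈35 and push downhill at mid-length.

Emit:
arm_command(
  deltas=[
    [0.012,-0.004,0,0],
    [0.004,-0.009,0,0],
    [0,-0.008,0,0],
    [0,-0.007,0,0],
  ],
)

```text
t: 49.5
ee_pos: [592.6, -217.4, 149.8]
orientation: [1.922, -0.377, -1.92]
ft_force: [1.3, 0.5, 1.3]
width: 0.4
```

Run:
```python
from h import *
intray()
```

```text
t49.50 tray pos [155.5  -0.3  30.4] tool in tray
 [[-0.014  1.    -0.004]
 [-0.025 -0.005 -1.   ]
 [-1.    -0.014  0.025]] F tray [0.3 1.3 1.3] w0.4
```

Emit:
arm_command(
  deltas=[
    [-0.001,-0.005,0,0],
    [-0.001,-0.004,0,0],
  ],
)

```text
t: 49.7
ee_pos: [591.8, -206.4, 147.1]
orientation: [1.921, -0.376, -1.92]
ft_force: [0.5, -0.8, 0.1]
width: 0.5
```

Run:
```python
from h import *
intray()
```

```text
t49.70 tray pos [144.5   0.   33.1] tool in tray
 [[-0.014  1.    -0.003]
 [-0.025 -0.003 -1.   ]
 [-1.    -0.014  0.025]] F tray [ 0.8  0.4 -0.3] w0.5
```

Emit:
arm_command(
  deltas=[
    [0,-0.002,0,0],
    [0,-0.002,0,0],
  ],
)

```text
t: 49.9
ee_pos: [591.8, -205.1, 148.0]
orientation: [1.916, -0.38, -1.915]
ft_force: [-1.8, -12.9, 5.2]
width: 0.2
```

Run:
```python
from h import *
intray()
im=ctrl.get_image("side")[:,:,::-1].copy();it=ctrl.get_image("top")[:,:,::-1].copy()
cv2.imwrite("pics/q6.png",cv2.resize(im[165:235,265:360],None,fx=8,fy=8,interpolation=cv2.INTER_CUBIC))
```

```text
t49.90 tray pos [143.8   0.2  34.6] tool in tray
 [[-0.007  1.    -0.001]
 [-0.025 -0.001 -1.   ]
 [-1.    -0.007  0.025]] F tray [13.6 -3.2 -1.3] w0.2
```

View pics/q6.png

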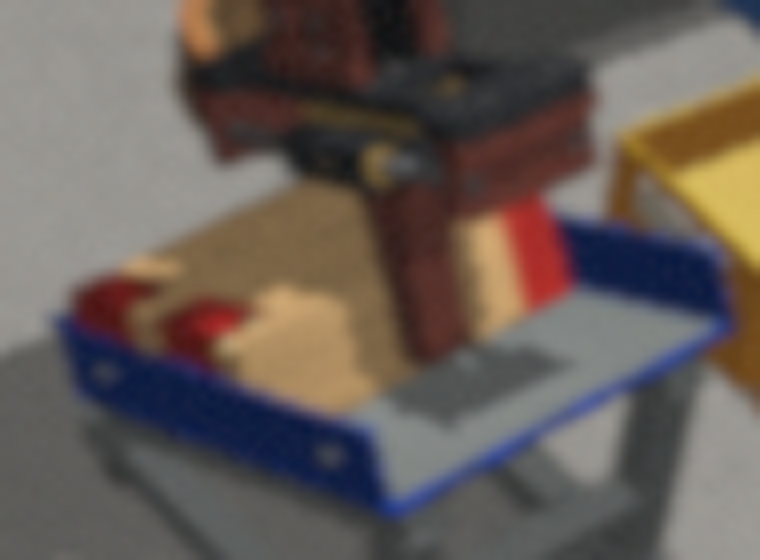

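Emit:
arm_command(
  deltas=[
    [0,-0.003,0,0],
    [0,-0.002,0,0],
  ],
)

```text
t: 50.2
ee_pos: [591.8, -204.7, 149.2]
orientation: [1.912, -0.388, -1.911]
ft_force: [0.2, -8.6, 1.4]
width: 0.7
```

Run:
```python
from h import *
intray()
```

```text
t50.20 tray pos [1.44e+02 1.00e-01 3.58e+01] tool in tray
 [[ 0.     1.    -0.002]
 [-0.026 -0.002 -1.   ]
 [-1.     0.     0.026]] F tray [ 8.2 -0.7 -2.8] w0.7
```

Emit:
arm_command(
  deltas=[
    [0.001,0.006,0,0],
    [0,0.001,-0.022,0],
    [0,0,-0.022,0],
    [0,-0.005,0,0],
    [0,-0.003,0,0],
  ],
)

```text
t: 50.7
ee_pos: [636.9, -200.7, 149.3]
orientation: [1.916, -0.39, -1.909]
ft_force: [0.0, 0.4, 0.9]
width: 0.3
```

Run:
```python
from h import *
intray()
```

```text
t50.70 tray pos [144.5  45.5  35.6] tool in tray
 [[ 0.001  1.    -0.005]
 [-0.023 -0.005 -1.   ]
 [-1.     0.001  0.023]] F tray [0.1 0.1 1. ] w0.3
```

Emit:
arm_command(
  deltas=[
    [0,-0.003,0,0],
    [0,-0.003,0,0],
  ],
)

```text
t: 50.9
ee_pos: [636.8, -199.1, 149.8]
orientation: [1.912, -0.396, -1.901]
ft_force: [1.4, -17.0, 7.3]
width: 0.7
```

Run:
```python
from h import *
intray()
```

```text
t50.90 tray pos [143.4  45.6  36.7] tool in tray
 [[ 0.009  1.    -0.004]
 [-0.021 -0.003 -1.   ]
 [-1.     0.009  0.021]] F tray [18.4 -0.3 -1.6] w0.7
```

Emit:
arm_command(
  deltas=[
    [0,0.006,0,0],
    [0,0,0.03,0],
    [0,0,0.03,0],
    [0,0,0.025,0],
    [0,-0.005,0,0],
    [0,-0.004,0,0],
  ],
)

```text
t: 51.5
ee_pos: [545.9, -206.5, 152.1]
orientation: [1.908, -0.4, -1.899]
ft_force: [4.3, -27.1, 14.0]
width: 0.4
```

Run:
```python
from h import *
intray()
```

```text
t51.50 tray pos [142.8 -45.7  39.7] tool in tray
 [[ 0.014  1.    -0.003]
 [-0.022 -0.003 -1.   ]
 [-1.     0.014  0.022]] F tray [30.7  1.5 -0.5] w0.4
```

Solid on all three points (144.0 / 143.4 / 142.8). Withdraw, clear the view, and check.

Emit:
arm_command(
  deltas=[
    [0,0.008,0,0],
    [-0.02,0.008,0,0],
    [-0.045,0,0,0],
    [-0.045,0,0,0],
    [-0.03,0.03,0.025,0],
    [0,0.03,0.04,0],
    [0,0.03,0.04,0],
    [0,0.03,0.04,0],
    [0,0.02,0.045,0],
    [0,0.02,0.045,0],
  ],
)

```text
t: 52.5
ee_pos: [330.8, -313.3, 372.2]
orientation: [1.916, -0.385, -1.882]
ft_force: [-0.1, -1.3, -0.5]
width: 0.3
```

Run:
```python
from h import *
st()
im=ctrl.get_image("side")[:,:,::-1].copy();it=ctrl.get_image("top")[:,:,::-1].copy()
cv2.imwrite("pics/r1.png",cv2.resize(im[165:235,265:360],None,fx=8,fy=8,interpolation=cv2.INTER_CUBIC))
cv2.imwrite("pics/r2.png",cv2.resize(it[105:200,262:372],None,fx=6.5,fy=6,interpolation=cv2.INTER_CUBIC))
cv2.imwrite("pics/r3.png",it)
```

```text
t52.50 pos [ 330.8 -313.3  372.2] toolx [ 0.043 -0.48  -0.876] tooly [ 0.097 -0.871  0.482] tilt28.80 q [-0.539 -0.103  2.052 -0.502  0.944  1.171] F [-0.1 -1.3 -0.5] M [0.16 0.22 0.03] w0.3
```

View pics/r1.png

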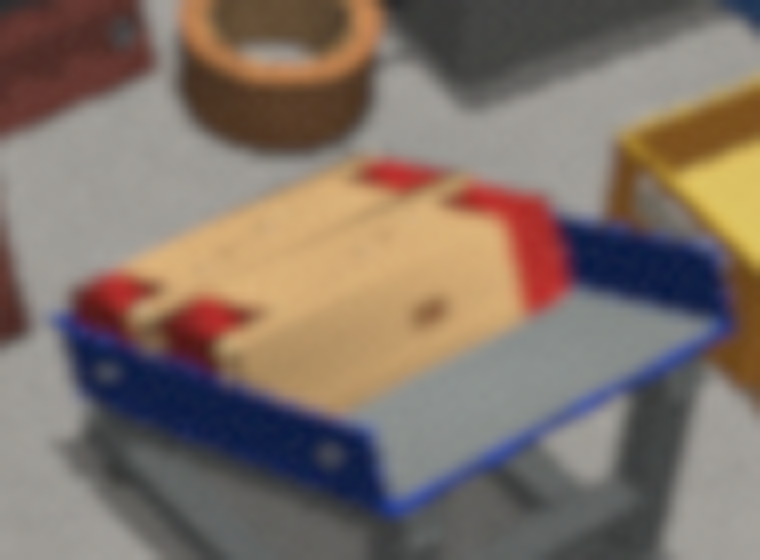

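View pics/r2.png

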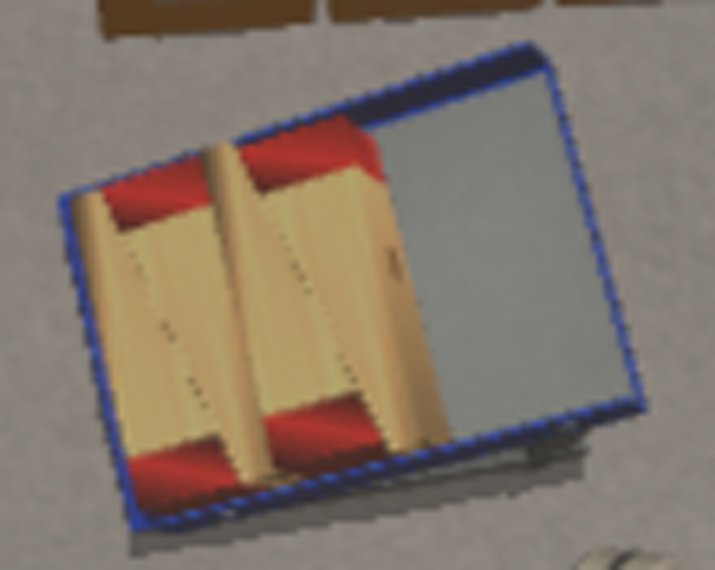

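View pics/r3.png

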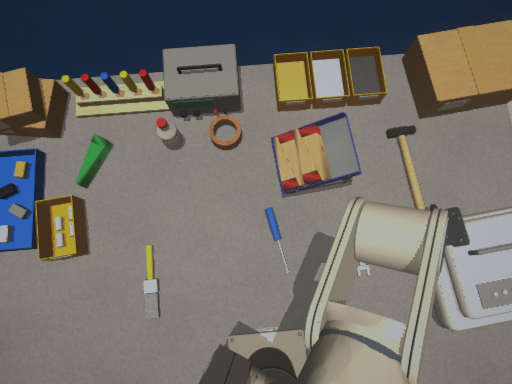

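Run:
```python
from h import *
im=ctrl.get_image("side")[:,:,::-1].copy()
cv2.imwrite("pics/r4.png",cv2.resize(im[182:218,270:340],None,fx=11,fy=11,interpolation=cv2.INTER_LANCZOS4))
sets=[]
for c,s in((16.5,-1),(49.5,1),(82.5,-1),(115.5,1)):
    X=W@Rz(s*np.pi/2).T+[c,0,22.5];sets.append((X@TR.T+TT,[(4,5),(5,6),(6,7),(7,4)],(255,0,0)))
it=cv2.imread("pics/r3.png");ovl("top",it,(262,105,372,200),7,sets,"pics/r5.png")
```

```text
(no output)
```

View pics/r4.png

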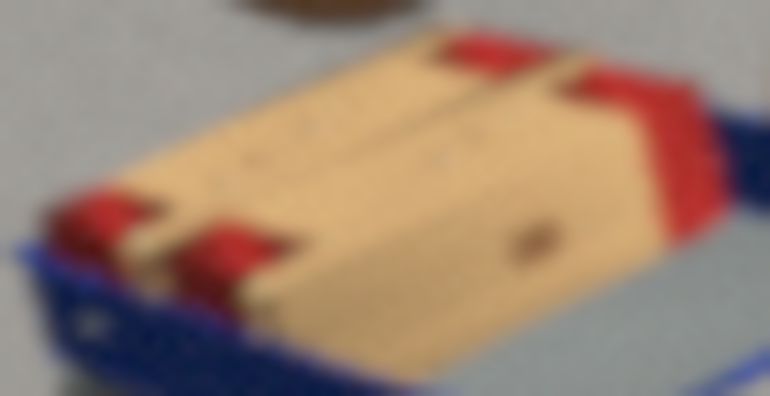

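View pics/r5.png

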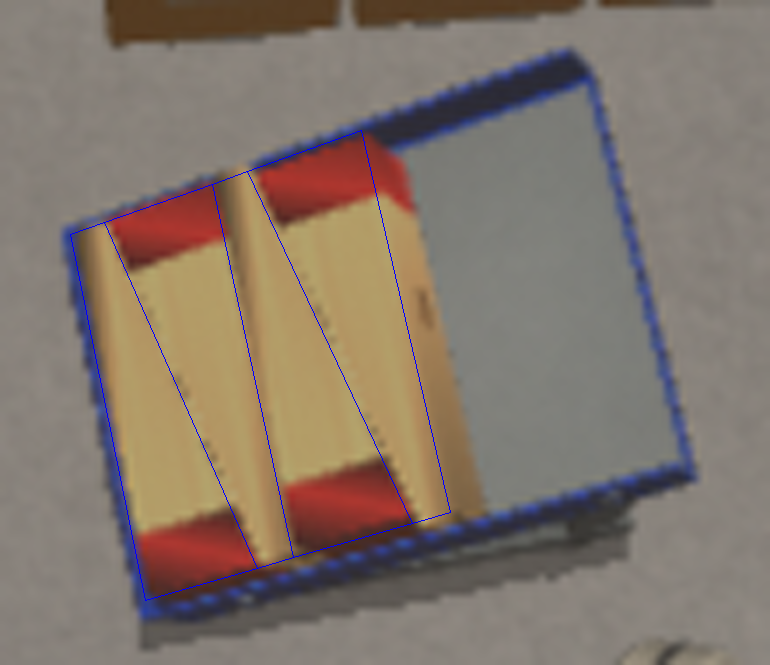

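```bash
python3 -c "
from workcell import ctrl
print(ctrl.get_obs()['t']);print(ctrl.close_job())"
```

```text
52.65
the job is handed in; nothing more can be done
None
```

The two beech wedges are in the tray above the original pair, and I handed the job in at 52.65 s of the 64 s allowed.

- **Tilting the tool:** the moves only allow shifts and a turn about the tool's own axis. I tilted the tool to the 28° slope by reaching past the arm's outer limit on the robot's right. I straightened it again by pulling in past its inner limit.
- **Setting down:** each wedge was pressed against the floor before I opened the fingers by about 7 mm. The third pressed with about 38 N, backed off 1 mm just before opening. The fourth pressed with 18 N. Each was about 2–3° off level lengthwise on the way down, so one end touched first and it pivoted flat in the grip.
- **Closing up:** I pushed the row down to the lip with closed fingers after each wedge. The last pushes, at the middle and near both ends of the fourth wedge, stopped solid with 13–31 N within 1.2 mm of each other. That matches the expected 132 mm block.
- **Final pictures:** all four lie flat with thick and thin ends alternating. There is no visible gap, and the ideal block outline matches to about 1 pixel (roughly 3 mm). The loose things in view had not moved. The arm hid part of the spanner in the last overhead picture, but no move came near it.

Three things did not go cleanly or disagreed:
- **Wall contact:** each wedge touched a tray side wall lightly on the way down, with under 5 N, and I shifted it clear. When the fourth wedge first met the floor, the force reached 45 N for one step, then I eased off.
- **Camera fits:** the tray fits from the two views disagreed by up to 6 mm, so I relied on contact forces for the final closing.
- **Joint limits:** joints 3 and 5 were driven to the ends of their ranges for the tilting, and joint 6 ran to its end once during travel. Readings went up to 0.004 rad past the rounded limits given.

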